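Close the anaerobic jar and clamp its lid gas-tight

ROBOT

A 7-joint arm with a two-finger parallel gripper is mounted at the origin on a cart in front of the work surface, level with it; the furniture and walls round the work are solid. World frame = base frame: x ahead of the robot, y to its left, z up, the work surface at z = 0. Lengths are in mm, angles in rad, forces in N, time in s.
With the tool pointing down it reaches from about 425 to 875 mm from the base axis. Payload 4.7 kg.
Tool frame: the origin (TCP) lies midway between the tips of the shut fingers; the grasp point (between the pads) lies 19 mm behind it; z points along the fingers, y is the direction in which the jaws open and shut (so a half turn about z gives the same grasp; the last joint's range is limited). The gripper opens to 85 mm and grips with 20 to 120 N. Pads are 22 mm wide; open, the fingers measure 114 mm over their backs; the gripper's body (76 mm by 85 mm) begins 54 mm behind the grasp point. The pads swing forward as they close: fully open they stand 13 mm farther back than shut.
Start: joints at [1.268, 0.321, -0.07, 1.45, 0.023, 1.371, -0.057], TCP at [202.473, -617.681, 231.349] pointing down, gripper open.
Joint ranges: [-2.86, 2.86], [-0.3, 2.09], [-1.38, 1.24], [0.06, 2.45], [-1.56, 4.7], [0.09, 2.05], [-2.69, 2.69]. Speed limits (rad/s): [2.57, 2.57, 3.14, 3.14, 3.14, 3.14, 3.14].

INTERFACE

Orientations are given as a unit quaternion [w, x, y, z].
In Python, from cell import r gives the robot as it stands. The module is installed in compiled form; this text tells all that it offers.
- The arm moves only by the tool play_rows, never from a script. Its argument "increments" is a list of rows, each an object with "xyz": the shift along the tool's x, y, z in mm, a list of three; "dr": the turn, a rotation vector about the tool's x, y, z in rad, a list of three; "fingers": the finger opening in mm, from 0 to 85.4. In form: [{"xyz": [tx, ty, tz], "dr": [wx, wy, wz], "fingers": fingers}, ...]. A call has 1 to 12 rows; each row shifts and turns the commanded pose from where the row before left it, along the tool's axes as they then stand; what a row does not reach is not made up. A row lasts 1/12 s, in which the tool goes at most 41.7 mm and 7.16 degrees, less where a joint would pass 70% of its speed; a pose out of reach is approached as far as the arm can. A call is refused whole if a number of a shift passes 41.7 or a number of a turn 0.125, either way. A call with a gripper value outside its range is refused whole. The fingers move at their own pace and stop on an object; "force" is the grip in N (left out, the last holds). Time passes only in rows, so rows that do not move let the fingers close. It gives the time, the measured TCP pose, the force and the opening at its end, in the units of the state.
- r.observe(): the state, without advancing time (a new reading comes with each control period).
- r.camera(name): name is "scene" or "top" or "wrist"; returns the picture (400x640x3 uint8, red, green, blue); there is no depth.
- r.camera_model(name): a dict with "fx", "fy", "cx", "cy" (pixels), "R" (3x3) and "t" (3): a world point X has camera coordinates R X + t. Camera axes: x right, y down, z forward; pixel columns grow to the right and rows downward; lengths in mm; the calibration is good to about 2 mm. A picture is of the moment at which its call begins: read the wrist's pose just before it. camera_model takes no time and is no camera call; for the wrist camera it gives the pose at the moment of the call.
- r.hand_in(): hands the job in, once; it reports no verdict.
The state is a dict: "t": time; "joint_pos": joint angles; "joint_vel": joint speeds; "tau": joint torques, N m; "tcp_pos": TCP position; "orientation": TCP orientation; "wrist_force": force on the tool from outside, world axes, zero at the start; "moment": the same for the moment, N m; "finger_gap": finger opening in mm.
Only numpy, scipy, OpenCV 4.12 (cv2) and the standard library are available. Lean on these libraries where they do the work, as an engineer would, in place of code of your own. Each camera call takes 0.05 s, during which the arm holds its last target. There are 200 camera calls.

TASK

Close the anaerobic jar. Set the loose lid on its rim without dropping it, swing the bail fully upright over it, and screw the clamp screw down clockwise by its cross handle until it stops tight on the lid. Leave the dish, the timer and the capped tube beside it where they are.

Things in the scene. Friction and masses are not known exactly. Their poses are not given: they have to be found in the camera images.
- jar: anaerobic jar, fixed: clear round plastic, 112 mm outside, 102 mm bore, rim 124 mm above the bench, petri dishes stacked inside, black foot 132 mm across. Origin: centre of its underside, z up along its axis. The bail pivots about a line along the jar's y axis, 70 mm above the origin; open, it leans toward the jar's +x
- lid: lid, loose on the bench, right way up, 0.3 kg: aluminium flange 112 mm across on a chamfered rubber spigot (96 mm across, 3 mm play a side in the bore); round boss in the middle, 26 mm across, to hold it by. Origin: centre of the spigot's underside; flange from z = 7 to 13 mm, boss top at 37 mm. Seated on the rim its origin is 117 mm above the jar's
- bail (a joint): angle of the bail, rad: 0 = upright over the jar (end stop), up to 1.4 as it leans down toward the jar's +x; starts at 0.9 to 1.15. A U of steel strap: side arms at jar y = +-71.5 mm (14 mm wide, 5 mm thick) and a bar across the top. Stiff: stays where it is left, about 1 N m swings it up (6 to 15 N at bar or handle). The raised screw clears the seated lid by 3 mm
- bail_bar (a point): middle of the bail's bar, 109 mm from the pivot axis. The bar is 148 mm long, 20 mm wide, 8 mm thick, with a threaded boss (28 mm across, 18 mm tall) in its middle. This frame's z points from the pivot out through the bar, y along the bar. With the bail upright the bar's top is 183 mm and its boss's top 190 mm above the bench
- clamp_screw (a joint): how far the clamp screw is turned down, rad: grows as the cross handle turns clockwise seen from above, 8 mm down per turn; starts at 0 to 1.2 (the cross handle then lies within 0.6 rad of the bail's bar). The foot meets the seated lid's boss at about 4.5 and the screw stops dead at 5.3, tight. Light to turn (about 0.06 N m) until it stops; it stays where it is left
- cross_handle (a point): middle of the clamp screw's cross handle, on the screw's axis, 163 mm from the bail's pivot: a round steel bar along this frame's x, 10 mm thick, 91 mm long over its ball ends (15 mm balls, 38 mm from the axis; hub 20 mm across, 18 mm tall). z points up the screw, away from the lid. Bail upright: 233 mm above the bench less 1.27 mm per radian turned (226 mm when tight)
- screw_foot: swivel foot at the lower end of the clamp screw, a steel disc 20 mm across that moves up and down with the screw and does not turn; origin: centre of its underside, which presses on the lid's boss
- dish: closed petri dish, 59 mm across, 15 mm high, on the bench left of the jar; leave alone. Origin: centre of its underside
- timer: white bench timer, 62 x 66 x 18 mm, on the bench left of the jar; leave alone. Origin: centre of its underside
- tube: conical tube with a screw cap, 114 mm long, 34 mm high, lying on the bench right of the lid; leave alone. Origin: centre of its underside

How it is judged:
By the outcome, as a careful person would: the job done as asked, in the order asked, and still so for the second after the job is handed in, with the robot touching nothing.
It also fails if it takes over 72 s, if anything falls off the work surface, if the arm or the gripper's body presses on something with over 40 N, if the wrist force passes 120 N, or if a joint passes its speed limit or range.

## Working session

There is one attempt and no reset: what is moved stays moved. The work goes in short steps, Python scripts to look and compute and a tool call to move; the robot and the scene stay as the last step left them, time stands still between calls to the robot, and variables do not carry over. Pictures are saved under pics/ and viewed, about 8 in all and at most 12, crops included, and the job is handed in when it is done.

Besides the shell and the picture viewer there is one more tool, called as name(argument=value, ...), one argument or row to a line, values as JSON. play_rows: Moves the arm, as the interface text tells. Its arguments: {"type":"object","properties":{"increments":{"type":"array","items":{"type":"object","properties":{"xyz":{"type":"array","items":{"type":"number"}},"dr":{"type":"array","items":{"type":"number"}},"fingers":{"type":"number"}}}},"force":{"type":"number"}},"required":["increments"]}

```bash
mkdir -p pics; ls; python3 - <<'E'
from cell import r
import cv2,numpy as np
o=r.observe();print(o)
for n in("scene","top"):
    cv2.imwrite(f"pics/{n}0.png",r.camera(n)[:,:,::-1]);m=r.camera_model(n)
    print(n,{k:np.round(v,4).tolist() for k,v in m.items()})
E
```

```text
pics
{'t': 0.0, 'joint_pos': array([ 1.2681306 ,  0.32184847, -0.07010638,  1.45169475,  0.02261927,
        1.37075436, -0.05689911]), 'joint_vel': array([-1.28378408e-03, -1.72225269e-03, -3.28435941e-04, -1.37914504e-03,
       -9.28546856e-05, -1.96715060e-03,  1.19302560e-03]), 'tau': array([-2.06278924e-04, -4.93574917e+01, -3.82403377e-01, -3.14327967e+01,
        1.28419680e-02,  1.14387894e-02, -9.44478927e-06]), 'tcp_pos': array([ 202.26593562, -617.16832431,  230.1971951 ]), 'orientation': array([-9.36561486e-04,  9.87478739e-01,  1.57749235e-01, -2.04679713e-04]), 'wrist_force': array([ 0.16020998,  0.47774526, -0.17814651]), 'moment': array([-0.02534782,  0.00582432, -0.03899931]), 'finger_gap': 85.0904538244461}
scene {'fx': 391.5595, 'fy': 391.5595, 'cx': 320.5363, 'cy': 201.1765, 'R': [[-0.7265, -0.6871, 0.0105], [-0.41, 0.4211, -0.809], [0.5515, -0.592, -0.5877]], 't': [423.0666, 315.2624, 926.2771]}
top {'fx': 507.1182, 'fy': 507.1182, 'cx': 316.6697, 'cy': 201.3825, 'R': [[0.0015, -1.0, -0.0096], [-0.9968, -0.0008, -0.0801], [0.08, 0.0097, -0.9967]], 't': [114.4379, 503.619, 1536.9948]}
```

View pics/scene0.png

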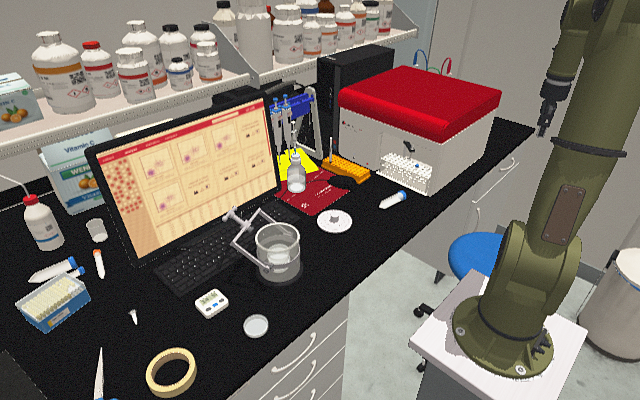

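View pics/top0.png

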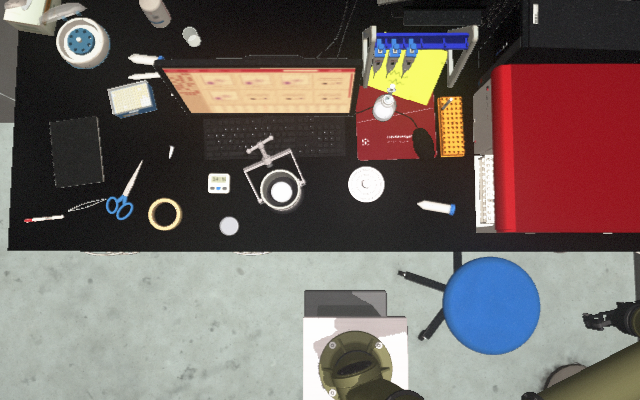

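The scene view shows the jar with the bail leaning toward the monitor. In the top view the jar is near (282,190) and the lid near (366,184). I'll enlarge this next.

```bash
cat > h.py <<'E'
import numpy as np,cv2
from cell import r
from scipy.spatial.transform import Rotation as Ro
def unproj(m,u,v,z):
    R=np.array(m["R"]);t=np.array(m["t"]);c=-R.T@t
    d=R.T@np.array([(u-m["cx"])/m["fx"],(v-m["cy"])/m["fy"],1]);return c+d*(z-c[2])/d[2]
def proj(m,X):
    p=np.array(X)@np.array(m["R"]).T+np.array(m["t"]);return np.stack([m["fx"]*p[...,0]/p[...,2]+m["cx"],m["fy"]*p[...,1]/p[...,2]+m["cy"]],-1)
def tool(): 
    o=r.observe();q=o["orientation"];return o,Ro.from_quat([q[1],q[2],q[3],q[0]])
E
python3 - <<'E'
from h import *
m=r.camera_model("top")
im=cv2.imread("pics/top0.png")
cv2.imwrite("pics/topc.png",cv2.resize(im[125:225,230:390],None,fx=5,fy=5,interpolation=cv2.INTER_CUBIC))
print("lid flange",unproj(m,366,184,13),"jar rim",unproj(m,282,190,124), "mon",unproj(m,260,112,0),unproj(m,260,60,300))
print(unproj(m,436,208,15),unproj(m,219,183,18),unproj(m,229,226,15))
E
```

```text
lid flange [558.15736608 -37.38661825  13.        ] jar rim [527.94008178 213.73665206 124.        ] mon [788.45123726 294.80086467   0.        ] [846.85808267 259.0841074  300.        ]
[ 483.83155849 -251.66155866   15.        ] [560.48973457 417.13679834  18.        ] [427.76377308 384.66562515  15.        ]
```

View pics/topc.png

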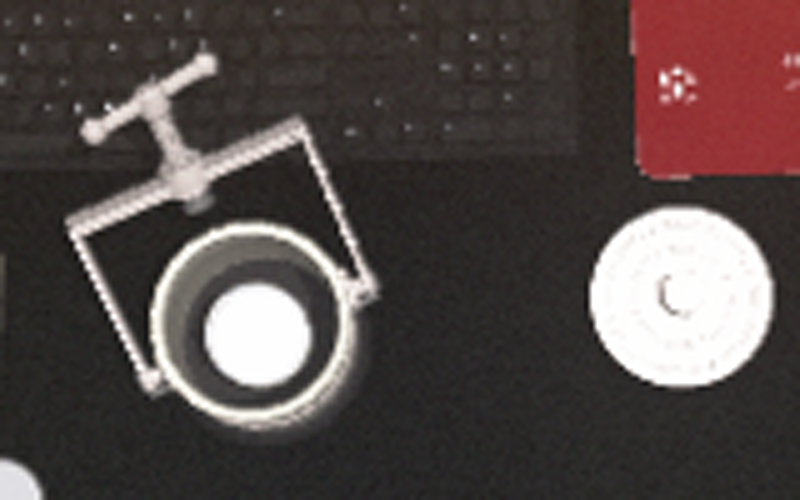

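```bash
cat > fit.py <<'E'
from h import *
from scipy.optimize import least_squares
m=r.camera_model("top")
c=lambda u,v:[230+(u+.5)/5-.5,125+(v+.5)/5-.5]
obs=np.array([c(253,325),c(151,381),c(366,291),c(150,97),c(92,131),c(207,63),c(72,228),c(299,127)])
def model(p):
    x,y,yaw,b,s=p
    def P(yl,d,off=0): # bail frame: d along arm, off along bail x axis
        return [d*np.sin(b)+off*np.cos(b),yl,70+d*np.cos(b)-off*np.sin(b)]
    h=163-8/2/np.pi*s
    bx=lambda k:P(k*38*np.cos(s+p0),h,-k*38*np.sin(s+p0))
    L=[[0,0,124],P(74,0),P(-74,0),P(0,h),bx(1),bx(-1),P(73,109),P(-73,109)]
    L=np.array(L);R=Ro.from_euler('z',yaw).as_matrix()
    return L@R.T+[x,y,0]
p0=0
f=lambda p:(proj(m,model(p))-obs).ravel()
s=least_squares(f,[528,212,.4,1,.3]);print(s.x,np.round(f(s.x).reshape(-1,2),2).tolist());print(np.round(model(s.x)))
print("lid",unproj(m,*c(682,297),13),unproj(m,*c(683,294),37))
E
python3 fit.py
```

```text
[5.28629705e+02 2.19830031e+02 4.15954450e-01 1.03064933e+00
 3.13027985e-01] [[-0.32, 0.16], [-1.22, 0.81], [1.3, -1.13], [-0.08, -0.05], [0.14, -0.48], [-0.28, 0.48], [-0.29, 0.13], [0.75, 0.08]]
[[529. 220. 124.]
 [499. 288.  70.]
 [559. 152.  70.]
 [656. 276. 154.]
 [636. 307. 164.]
 [676. 246. 144.]
 [585. 324. 126.]
 [644. 191. 126.]]
lid [558.15736608 -37.38661825  13.        ] [557.23716715 -35.89418726  37.        ]
```

```bash
cat >> h.py <<'E'
def to(P,yaw=None,n=None):
    """print shift to each world waypoint in tool axes (current orientation), total and rows needed"""
    o,R=tool();p=o["tcp_pos"];x=R.as_matrix()[:,0];y0=np.arctan2(x[1],x[0])
    print("tcp",p.round(1),"yaw",y0.round(4),"tilt",R.as_matrix()[:,2].round(4),"gap",round(o["finger_gap"],1),"F",o["wrist_force"].round(1),"M",o["moment"].round(2),"t",round(o["t"],2))
    for q in P:
        d=R.inv().apply(np.array(q)-p);k=int(np.ceil(np.linalg.norm(d)/40));print(q,d.round(1),"rows",k,(d/k).round(1));p=np.array(q,float)
    if yaw is not None: print("drz",round(-(yaw-y0),4))
E
python3 - <<'E'
from h import *
m=r.camera_model("top")
print(unproj(m,480,225,0),unproj(m,495,232,300),unproj(m,300,250,0))
to([[310,-350,231],[400,-190,231],[557,-37,160]],.416)
E
```

```text
[ 432.29261862 -389.86909564    0.        ] [ 404.65638583 -333.41901607  300.        ] [354.40131591 166.50330004   0.        ]
tcp [ 202.3 -617.2  230.3] yaw 0.3169 tilt [-7.0e-04  1.7e-03 -1.0e+00] gap 85.6 F [-0.  -0.4 -0.2] M [ 0.02 -0.01  0.  ] t 0.1
[310, -350, 231] [ 185.6 -220.3   -0.3] rows 8 [ 23.2 -27.5  -0. ]
[400, -190, 231] [ 135.4 -124.     0.2] rows 5 [ 27.1 -24.8   0. ]
[557, -37, 160] [196.9 -96.3  71.1] rows 6 [ 32.8 -16.1  11.9]
drz -0.0991
```

play_rows(
  increments=[
    {"xyz": [23.2,-27.5,0],"dr": [0,0,0],"fingers": 85},
    {"xyz": [23.2,-27.5,0],"dr": [0,0,0],"fingers": 85},
    {"xyz": [23.2,-27.5,0],"dr": [0,0,0],"fingers": 85},
    {"xyz": [23.2,-27.5,0],"dr": [0,0,0],"fingers": 85},
    {"xyz": [23.2,-27.5,0],"dr": [0,0,0],"fingers": 85},
    {"xyz": [23.2,-27.5,0],"dr": [0,0,0],"fingers": 85},
    {"xyz": [23.2,-27.5,0],"dr": [0,0,0],"fingers": 85},
    {"xyz": [23.2,-27.5,0],"dr": [0,0,0],"fingers": 85},
    {"xyz": [27.1,-24.8,0],"dr": [0,0,0],"fingers": 85},
    {"xyz": [27.1,-24.8,0],"dr": [0,0,0],"fingers": 85},
    {"xyz": [27.1,-24.8,0],"dr": [0,0,0],"fingers": 85},
    {"xyz": [27.1,-24.8,0],"dr": [0,0,0],"fingers": 85},
  ],
)

```text
t: 1.1
tcp_pos: [382.7, -221.0, 231.1]
orientation: [0.0, 0.987, 0.158, -0.0]
wrist_force: [1.1, -0.5, -0.4]
finger_gap: 85.2
```

play_rows(
  increments=[
    {"xyz": [27.1,-24.8,0],"dr": [0,0,0],"fingers": 85},
    {"xyz": [32.8,-16.1,8],"dr": [0,0,-0.05],"fingers": 70},
    {"xyz": [32.8,-16.1,8],"dr": [0,0,-0.05],"fingers": 60},
    {"xyz": [32.8,-16.1,8],"dr": [0,0,0],"fingers": 60},
    {"xyz": [32.8,-16.1,8],"dr": [0,0,0],"fingers": 60},
    {"xyz": [32.8,-16.1,8],"dr": [0,0,0],"fingers": 60},
    {"xyz": [32.8,-16.1,8],"dr": [0,0,0],"fingers": 60},
    {"xyz": [0,0,0],"dr": [0,0,0],"fingers": 60},
    {"xyz": [0,0,0],"dr": [0,0,0],"fingers": 60},
  ],
)

```text
t: 1.85
tcp_pos: [545.2, -23.8, 182.0]
orientation: [-0.001, 0.978, 0.209, -0.001]
wrist_force: [0.3, -0.0, -0.1]
finger_gap: 60.2
```

```bash
python3 - <<'E'
from h import *
cv2.imwrite("pics/w1.png",r.camera("wrist")[:,:,::-1]);m=r.camera_model("wrist")
print(proj(m,[[557.2,-36,37],[558,-37.4,13],[528.6,219.8,124]]))
to([[557,-37,60]],.416)
np.save("m1.npy",m,allow_pickle=True)
E
```

```text
[[330.73224203 180.187576  ]
 [331.2251175  175.09569704]
 [-85.19484178  77.83452576]]
tcp [544.9 -26.  182.5] yaw 0.4185 tilt [-1.9e-03  4.0e-04 -1.0e+00] gap 60.4 F [-0.5 -0.7 -0.2] M [-0.03  0.05  0.02] t 1.9
[557, -37, 60] [  6.8  15.1 122.4] rows 4 [ 1.7  3.8 30.6]
drz 0.0025
```

View pics/w1.png

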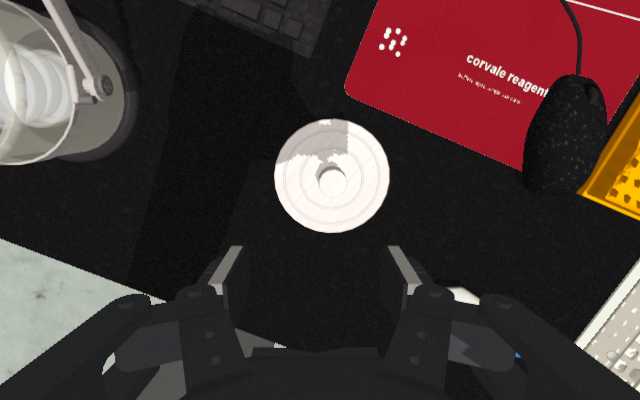

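The wrist view shows the flange centre at (332,176) and the boss at (332,181), within about 1 px of the prediction. I'll descend and grip.

play_rows(
  increments=[
    {"xyz": [3.6,7.5,30],"dr": [0,0,0],"fingers": 60},
    {"xyz": [3.5,7.5,30],"dr": [0,0,0],"fingers": 60},
    {"xyz": [0,0,30],"dr": [0,0,0],"fingers": 60},
    {"xyz": [0,0,30],"dr": [0,0,0],"fingers": 55},
    {"xyz": [0,0,25],"dr": [0,0,0],"fingers": 50},
    {"xyz": [0,0,15],"dr": [0,0,0],"fingers": 45},
    {"xyz": [0,0,6],"dr": [0,0,0],"fingers": 40},
    {"xyz": [0,0,0],"dr": [0,0,0],"fingers": 30},
    {"xyz": [0,0,0],"dr": [0,0,0],"fingers": 20},
    {"xyz": [0,0,0],"dr": [0,0,0],"fingers": 20},
    {"xyz": [0,0,0],"dr": [0,0,0],"fingers": 15},
    {"xyz": [0,0,0],"dr": [0,0,0],"fingers": 15},
  ],
  force=80,
)

```text
t: 2.9
tcp_pos: [558.3, -37.6, 18.1]
orientation: [0.0, 0.978, 0.207, 0.001]
wrist_force: [0.6, -0.0, -4.0]
finger_gap: 22.1
```

play_rows(
  increments=[
    {"xyz": [0,0,0],"dr": [0,0,0],"fingers": 15},
    {"xyz": [0,0,0],"dr": [0,0,0],"fingers": 15},
  ],
)

```text
t: 3.07
tcp_pos: [558.1, -37.5, 17.7]
orientation: [0.0, 0.978, 0.207, 0.0]
wrist_force: [-0.4, -0.3, -0.8]
finger_gap: 21.7
```

```bash
python3 -c "
from h import *
to([[557,-37,220]])"
```

```text
tcp [558.1 -37.5  17.7] yaw 0.4167 tilt [ 6.e-04 -4.e-04 -1.e+00] gap 21.7 F [-0.4 -0.3 -0.8] M [-0.06  0.11  0.01] t 3.07
[557, -37, 220] [  -0.8   -0.7 -202.3] rows 6 [ -0.1  -0.1 -33.7]
```

play_rows(
  increments=[
    {"xyz": [0,0,-5],"dr": [0,0,0],"fingers": 15},
    {"xyz": [0,0,-10],"dr": [0,0,0],"fingers": 15},
    {"xyz": [0,0,-5],"dr": [0,0,0],"fingers": 15},
    {"xyz": [0,0,0],"dr": [0,0,0],"fingers": 15},
    {"xyz": [0,0,0],"dr": [0,0,0],"fingers": 15},
  ],
)

```text
t: 3.48
tcp_pos: [558.5, -37.4, 38.1]
orientation: [0.0, 0.978, 0.207, 0.001]
wrist_force: [0.0, -0.6, -2.7]
finger_gap: 22.3
```

```bash
python3 - <<'E'
from h import *
cv2.imwrite("pics/w2.png",r.camera("wrist")[:,:,::-1])
to([])
E
```

```text
tcp [558.  -37.4  37.6] yaw 0.4167 tilt [ 5.e-04 -3.e-04 -1.e+00] gap 22.1 F [ 0.5  0.3 -3. ] M [-0.04  0.05 -0.02] t 3.53
```

View pics/w2.png

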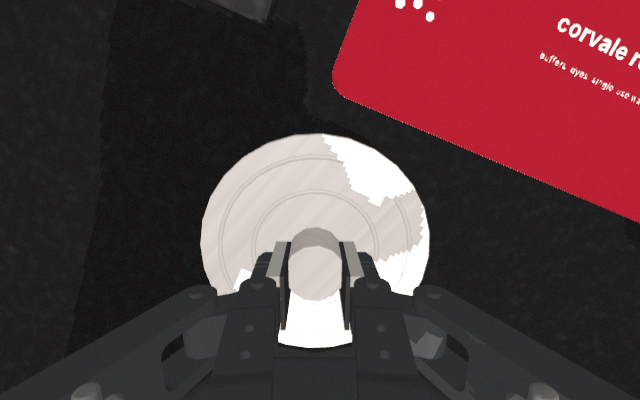

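Lid is held (-3 N, centred between the pads). I'll plan a viewing pose short of the jar.

```bash
python3 - <<'E'
from h import *
m=r.camera_model("wrist");o,R=tool();p=o["tcp_pos"]
c=-np.array(m["R"]).T@m["t"]; print("cam in tool",R.inv().apply(c-p))
J=np.array([528.6,219.8,124]);ux=np.array([np.cos(.416),np.sin(.416),0]);uy=np.array([-ux[1],ux[0],0])
for d,z in((100,260),(120,260),(80,260),(100,230),(60,260)):
    q=J-d*ux;q[2]=z
    M=dict(m);M["t"]=np.array(m["t"])-np.array(m["R"])@(q-p)
    print(d,z,q[:2],proj(M,[J,J+56*ux,J-56*ux,J+56*uy,J-56*uy]).round().tolist())
to([[440,-20,200],[437,180,240]])
E
```

```text
cam in tool [  65.24123497   -0.3119374  -143.07141   ]
100 260 [437.12873269 179.3895155 ] [[315.0, 68.0], [315.0, -12.0], [315.0, 140.0], [244.0, 68.0], [385.0, 68.0]]
120 260 [418.83447923 171.3074186 ] [[315.0, 40.0], [315.0, -43.0], [315.0, 115.0], [243.0, 40.0], [387.0, 40.0]]
80 260 [455.42298615 187.4716124 ] [[315.0, 94.0], [315.0, 17.0], [315.0, 163.0], [246.0, 94.0], [384.0, 95.0]]
100 230 [437.12873269 179.3895155 ] [[315.0, 62.0], [315.0, -29.0], [315.0, 143.0], [235.0, 62.0], [394.0, 62.0]]
60 260 [473.71723962 195.5537093 ] [[315.0, 120.0], [315.0, 46.0], [315.0, 186.0], [247.0, 120.0], [382.0, 120.0]]
tcp [558.  -37.4  37.6] yaw 0.4167 tilt [ 5.e-04 -3.e-04 -1.e+00] gap 22.1 F [ 0.5  0.3 -3. ] M [-0.04  0.05 -0.02] t 3.53
[440, -20, 200] [-100.8  -63.6 -162.5] rows 6 [-16.8 -10.6 -27.1]
[437, 180, 240] [  78.2 -184.1  -40.1] rows 6 [ 13.  -30.7  -6.7]
```

play_rows(
  increments=[
    {"xyz": [0,0,-20],"dr": [0,0,0],"fingers": 15},
    {"xyz": [0,0,-30],"dr": [0,0,0],"fingers": 15},
    {"xyz": [0,0,-30],"dr": [0,0,0],"fingers": 15},
    {"xyz": [0,0,-30],"dr": [0,0,0],"fingers": 15},
    {"xyz": [0,-15,-30],"dr": [0,0,0],"fingers": 15},
    {"xyz": [0,-25,-30],"dr": [0,0,0],"fingers": 15},
    {"xyz": [0,-30,-30],"dr": [0,0,0],"fingers": 15},
    {"xyz": [0,-30,-22],"dr": [0,0,0],"fingers": 15},
    {"xyz": [0,-30,0],"dr": [0,0,0],"fingers": 15},
    {"xyz": [0,-30,0],"dr": [0,0,0],"fingers": 15},
    {"xyz": [-3,-30,0],"dr": [0,0,0],"fingers": 15},
    {"xyz": [0,-30,0],"dr": [0,0,0],"fingers": 15},
  ],
)

```text
t: 4.53
tcp_pos: [464.8, 163.3, 258.5]
orientation: [0.001, 0.978, 0.207, -0.0]
wrist_force: [0.8, 1.0, -4.0]
finger_gap: 22.1
```

play_rows(
  increments=[
    {"xyz": [0,-20,0],"dr": [0,0,0],"fingers": 15},
    {"xyz": [0,-7,0],"dr": [0,0,0],"fingers": 15},
    {"xyz": [0,0,0],"dr": [0,0,0],"fingers": 15},
    {"xyz": [0,0,0],"dr": [0,0,0],"fingers": 15},
  ],
)

```text
t: 4.87
tcp_pos: [455.6, 186.0, 258.5]
orientation: [0.001, 0.978, 0.207, -0.0]
wrist_force: [0.4, -0.6, -4.1]
finger_gap: 21.8
```

```bash
python3 - <<'E'
from h import *
m=r.camera_model("wrist");im=r.camera("wrist")[:,:,::-1];cv2.imwrite("pics/w3.png",im);
cv2.imwrite("pics/w3c.png",cv2.resize(im[0:240,190:510],None,fx=2.5,fy=2.5,interpolation=cv2.INTER_CUBIC))
J=np.array([528.6,219.8,124]);a=np.linspace(0,2*np.pi,13)[:-1]
print(proj(m,[J]),proj(m,J+56*np.stack([np.cos(a),np.sin(a),0*a],1)).round(1).tolist())
to([[528.6,219.8,180]])
np.save("m3.npy",m,allow_pickle=True)
E
```

```text
[[312.8155511   93.62841049]] [[342.4, 23.0], [304.8, 16.5], [269.7, 31.7], [247.7, 63.3], [244.1, 101.4], [258.5, 135.4], [286.1, 157.3], [320.0, 162.6], [352.1, 150.2], [375.0, 122.6], [382.4, 85.8], [370.8, 49.0]]
tcp [456.  185.2 258.4] yaw 0.415 tilt [-2.0e-04 -1.1e-03 -1.0e+00] gap 22.0 F [ 0.3 -0.2 -4. ] M [-0.03  0.01  0.05] t 4.92
[528.6, 219.8, 180] [80.5 -2.5 78.4] rows 3 [26.8 -0.8 26.1]
```

View pics/w3c.png

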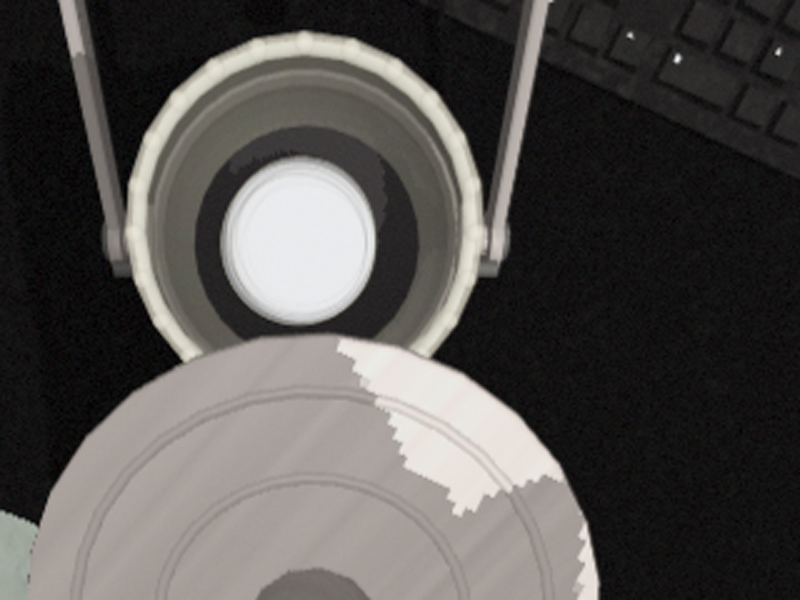

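The rim spans 241–383 px with its top at row 13, so the jar is about 1.2 mm further along +x and 0.7 mm along +y. The pivots are level, so the yaw is right. Moving over the jar.

play_rows(
  increments=[
    {"xyz": [20,-1,10],"dr": [0,0,0],"fingers": 15},
    {"xyz": [25,-1,20],"dr": [0,0,0],"fingers": 15},
    {"xyz": [22,-1.2,20],"dr": [0,0,0],"fingers": 15},
    {"xyz": [14.7,0,20],"dr": [0,0,0],"fingers": 15},
    {"xyz": [0,0,18],"dr": [0,0,0],"fingers": 15},
    {"xyz": [0,0,10],"dr": [0,0,0],"fingers": 15},
    {"xyz": [0,0,0],"dr": [0,0,0],"fingers": 15},
    {"xyz": [0,0,0],"dr": [0,0,0],"fingers": 15},
  ],
)

```text
t: 5.58
tcp_pos: [528.9, 221.5, 160.4]
orientation: [0.0, 0.979, 0.206, -0.001]
wrist_force: [-0.7, 0.9, -2.7]
finger_gap: 22.1
```

```bash
python3 - <<'E'
from h import *
to([[529.4,220.9,135]],.415)
E
```

```text
tcp [528.9 221.5 160.4] yaw 0.4151 tilt [-1.1e-03 -8.0e-04 -1.0e+00] gap 22.1 F [-0.7  0.9 -2.7] M [ 0.03 -0.01  0.02] t 5.58
[529.4, 220.9, 135] [ 0.2  0.8 25.4] rows 1 [ 0.2  0.8 25.4]
drz 0.0001
```

play_rows(
  increments=[
    {"xyz": [0.2,0.6,8],"dr": [0,0,0],"fingers": 15},
    {"xyz": [0,0,6],"dr": [0,0,0],"fingers": 15},
    {"xyz": [0,0,4],"dr": [0,0,0],"fingers": 15},
    {"xyz": [0,0,3],"dr": [0,0,0],"fingers": 15},
    {"xyz": [0,0,2],"dr": [0,0,0],"fingers": 15},
    {"xyz": [0,0,0],"dr": [0,0,0],"fingers": 15},
  ],
)

```text
t: 6.08
tcp_pos: [528.9, 222.2, 137.4]
orientation: [0.0, 0.978, 0.207, -0.0]
wrist_force: [-0.8, -0.8, -3.0]
finger_gap: 22.1
```

play_rows(
  increments=[
    {"xyz": [0,0,1.5],"dr": [0,0,0],"fingers": 15},
    {"xyz": [0,0,1.2],"dr": [0,0,0],"fingers": 15},
    {"xyz": [0,0,0.5],"dr": [0,0,0],"fingers": 15},
    {"xyz": [0,0,0],"dr": [0,0,0],"fingers": 15},
  ],
)

```text
t: 6.42
tcp_pos: [529.3, 222.5, 134.7]
orientation: [0.0, 0.978, 0.207, 0.0]
wrist_force: [-1.1, 0.0, -1.7]
finger_gap: 21.9
```

play_rows(
  increments=[
    {"xyz": [0,0,0.7],"dr": [0,0,0],"fingers": 15},
    {"xyz": [0,0,0.5],"dr": [0,0,0],"fingers": 15},
    {"xyz": [0,0,0],"dr": [0,0,0],"fingers": 15},
    {"xyz": [0,0,0],"dr": [0,0,0],"fingers": 15},
  ],
)

```text
t: 6.75
tcp_pos: [529.3, 222.5, 134.7]
orientation: [0.0, 0.978, 0.207, 0.0]
wrist_force: [-3.4, -2.0, 5.7]
finger_gap: 22.2
```

Lid is seated (5.7 N upward). I'll check how close the monitor is before going behind the bail, and release the lid meanwhile.

play_rows(
  increments=[
    {"xyz": [0,0,0],"dr": [0,0,0],"fingers": 30},
    {"xyz": [0,0,0],"dr": [0,0,0],"fingers": 45},
    {"xyz": [0,0,-3],"dr": [0,0,0],"fingers": 50},
    {"xyz": [0,0,-15],"dr": [0,0,0],"fingers": 50},
    {"xyz": [0,0,-30],"dr": [0,0,0],"fingers": 50},
    {"xyz": [0,0,-35],"dr": [0,0,0],"fingers": 50},
    {"xyz": [0,0,-35],"dr": [0,0,0],"fingers": 50},
    {"xyz": [0,0,-25],"dr": [0,0,0],"fingers": 20},
    {"xyz": [0,0,0],"dr": [0,0,0],"fingers": 0},
    {"xyz": [0,0,0],"dr": [0,0,0],"fingers": 0},
  ],
)

```text
t: 7.58
tcp_pos: [530.0, 223.0, 278.1]
orientation: [-0.0, 0.978, 0.207, 0.002]
wrist_force: [-0.3, 0.3, -0.3]
finger_gap: 14.3
```

```bash
python3 - <<'E'
from h import *
a,b=r.camera_model("scene"),r.camera_model("top")
def tri(p,q):
    A=[]
    for m,(u,v) in((a,p),(b,q)):
        K=np.array([[m["fx"],0,m["cx"]],[0,m["fy"],m["cy"]],[0,0,1]]);P=K@np.c_[m["R"],m["t"]]
        A+= [u*P[2]-P[0],v*P[2]-P[1]]
    x=np.linalg.svd(np.array(A))[2][-1];x=x[:3]/x[3];return x.round(),proj(a,x)-p,proj(b,x)-q
for p,q in(((279,195),(353,113)),((133,262),(187,115)),((270,93),(358,62)),((90,155),(164,62))):print(*tri(p,q))
print("now");to([])
print(r.observe()["joint_pos"].round(3))
m=r.camera_model("wrist")
cv2.imwrite("pics/w4.png",r.camera("wrist")[:,:,::-1])
E
```

```text
[779.   2.  22.] [-0.38609822 -0.0407926 ] [0.17918422 0.18180319]
[761. 507.  75.] [0.99387279 0.15059783] [-0.45189016 -0.28709241]
[807.   6. 378.] [-5.12339654 -0.71007161] [2.69494466 2.51557811]
[824. 494. 356.] [3.05055488 0.5046618 ] [-1.63166316 -0.83698138]
now
tcp [530.  223.  278.1] yaw 0.4168 tilt [ 0.0035  0.001  -1.    ] gap 14.3 F [-0.3  0.3 -0.3] M [ 0.07  0.05 -0.07] t 7.58
[ 0.334  0.24  -0.914  1.55   0.192  1.442 -1.743]
```

View pics/w4.png

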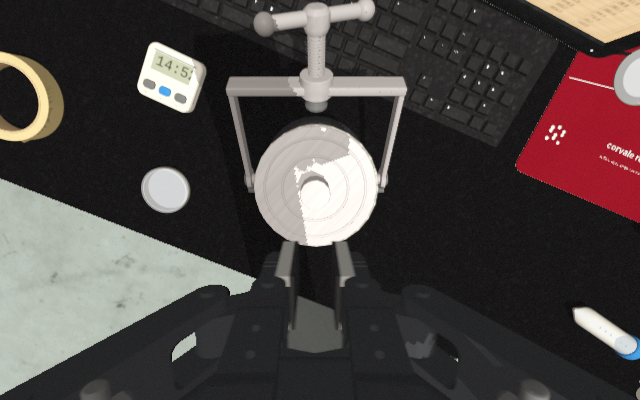

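The lid sits flat and centred on the jar (315,190). The bail is in front of the monitor, whose plane is about x=775. I'll turn the tool 90° so the camera stays clear, then go behind the handle.

play_rows(
  increments=[
    {"xyz": [0,0,0],"dr": [0,0,0.12],"fingers": 0},
    {"xyz": [0,0,0],"dr": [0,0,0.12],"fingers": 0},
    {"xyz": [0,0,0],"dr": [0,0,0.12],"fingers": 0},
    {"xyz": [0,0,0],"dr": [0,0,0.12],"fingers": 0},
    {"xyz": [0,0,0],"dr": [0,0,0.12],"fingers": 0},
    {"xyz": [0,0,0],"dr": [0,0,0.12],"fingers": 0},
    {"xyz": [0,0,0],"dr": [0,0,0.12],"fingers": 0},
    {"xyz": [0,0,0],"dr": [0,0,0.12],"fingers": 0},
    {"xyz": [0,0,0],"dr": [0,0,0.12],"fingers": 0},
    {"xyz": [0,0,0],"dr": [0,0,0.12],"fingers": 0},
    {"xyz": [0,0,0],"dr": [0,0,0.12],"fingers": 0},
    {"xyz": [0,0,0],"dr": [0,0,0.12],"fingers": 0},
  ],
)

```text
t: 8.63
tcp_pos: [527.4, 219.9, 254.1]
orientation: [0.02, 0.947, -0.319, -0.011]
wrist_force: [-0.8, 0.2, -1.0]
finger_gap: 0.2
```

play_rows(
  increments=[
    {"xyz": [0,0,0],"dr": [0,0,0.12],"fingers": 0},
    {"xyz": [0,0,0],"dr": [0,0,0.011],"fingers": 0},
    {"xyz": [0,0,0],"dr": [0,0,0],"fingers": 0},
    {"xyz": [0,0,0],"dr": [0,0,0],"fingers": 0},
  ],
)

```text
t: 8.97
tcp_pos: [527.1, 220.7, 250.1]
orientation: [0.023, 0.942, -0.336, -0.014]
wrist_force: [-0.0, 0.4, -0.3]
finger_gap: 0.1
```

```bash
cat >> h.py <<'E'
def loc(x,y,z,J=(529.3,221.5),yaw=.416):
    c,s=np.cos(yaw),np.sin(yaw);return [J[0]+c*x-s*y,J[1]+s*x+c*y,z]
def push(b,h=162.6,dz=12): return loc(h*np.sin(b)+14.5+9*np.sin(b)+10*np.cos(b),0,70+h*np.cos(b)-dz)
E
python3 - <<'E'
from h import *
print(r.observe()["joint_pos"].round(3))
to([loc(185,0,278),loc(185,0,142)]+[np.round(push(b),1).tolist() for b in (1.03,.9,.75,.6,.45,.3,.15,0)],.416-1.5708)
E
```

```text
[-0.575  0.183  0.143  1.586 -0.013  1.426 -2.687]
tcp [527.1 220.7 250.1] yaw -0.6851 tilt [-0.0418 -0.0338 -0.9986] gap 0.1 F [-0.   0.4 -0.3] M [-0.02 -0.08  0.08] t 8.97
[np.float64(698.5218445185645), np.float64(296.2593963173509), 278] [  84.6 -165.2  -37.5] rows 5 [ 16.9 -33.   -7.5]
[np.float64(698.5218445185645), np.float64(296.2593963173509), 142] [  1.5  -7.2 135.8] rows 4 [ 0.4 -1.8 34. ]
[681.8, 288.9, 141.7] [-8.3 16.2  1.2] rows 1 [-8.3 16.2  1.2]
[671.2, 284.2, 159.1] [ -5.4  11.2 -16.8] rows 1 [ -5.4  11.2 -16.8]
[656.2, 277.6, 177.0] [ -7.6  15.5 -17. ] rows 1 [ -7.6  15.5 -17. ]
[638.7, 269.8, 192.2] [ -8.8  17.9 -14.2] rows 1 [ -8.8  17.9 -14.2]
[619.1, 261.2, 204.4] [ -9.9  19.7 -11.1] rows 1 [ -9.9  19.7 -11.1]
[597.7, 251.7, 213.3] [-10.7  21.3  -7.7] rows 1 [-10.7  21.3  -7.7]
[575.1, 241.7, 218.8] [-11.2  22.3  -4.2] rows 1 [-11.2  22.3  -4.2]
[551.7, 231.4, 220.6] [-11.6  22.8  -0.5] rows 1 [-11.6  22.8  -0.5]
drz 0.4697
```

j7 reached its limit at yaw -0.685; yaw = π/2-(j1+j3)+j7, so I'll turn the other way to yaw 1.987.

play_rows(
  increments=[
    {"xyz": [0,0,0],"dr": [0,0,-0.124],"fingers": 0},
    {"xyz": [0,0,0],"dr": [0,0,-0.124],"fingers": 0},
    {"xyz": [0,0,0],"dr": [0,0,-0.124],"fingers": 0},
    {"xyz": [0,0,0],"dr": [0,0,-0.124],"fingers": 0},
    {"xyz": [0,0,0],"dr": [0,0,-0.124],"fingers": 0},
    {"xyz": [0,0,0],"dr": [0,0,-0.124],"fingers": 0},
    {"xyz": [0,0,0],"dr": [0,0,-0.124],"fingers": 0},
    {"xyz": [0,0,0],"dr": [0,0,-0.124],"fingers": 0},
    {"xyz": [0,0,0],"dr": [0,0,-0.124],"fingers": 0},
    {"xyz": [0,0,0],"dr": [0,0,-0.124],"fingers": 0},
    {"xyz": [0,0,0],"dr": [0,0,-0.124],"fingers": 0},
    {"xyz": [0,0,0],"dr": [0,0,-0.124],"fingers": 0},
  ],
)

```text
t: 9.97
tcp_pos: [528.0, 219.7, 251.2]
orientation: [0.007, 0.919, 0.393, -0.025]
wrist_force: [-0.1, 0.4, -0.6]
finger_gap: -0.3
```

play_rows(
  increments=[
    {"xyz": [0,0,0],"dr": [0,0,-0.124],"fingers": 0},
    {"xyz": [0,0,0],"dr": [0,0,-0.124],"fingers": 0},
    {"xyz": [0,0,0],"dr": [0,0,-0.124],"fingers": 0},
    {"xyz": [0,0,0],"dr": [0,0,-0.124],"fingers": 0},
    {"xyz": [0,0,0],"dr": [0,0,-0.124],"fingers": 0},
    {"xyz": [0,0,0],"dr": [0,0,-0.124],"fingers": 0},
    {"xyz": [0,0,0],"dr": [0,0,-0.124],"fingers": 0},
    {"xyz": [0,0,0],"dr": [0,0,-0.124],"fingers": 0},
    {"xyz": [0,0,0],"dr": [0,0,0],"fingers": 0},
    {"xyz": [0,0,0],"dr": [0,0,0],"fingers": 0},
  ],
)

```text
t: 10.8
tcp_pos: [528.1, 219.7, 251.4]
orientation: [-0.006, 0.626, 0.78, -0.025]
wrist_force: [0.8, -0.2, 0.5]
finger_gap: -0.2
```

```bash
cat >> h.py <<'E'
def corr(yaw):
    o,R=tool();c,s=np.cos(yaw),np.sin(yaw)
    D=Ro.from_matrix(np.array([[c,s,0],[s,-c,0],[0,0,-1.]]))
    print("dr to vertical+yaw",(R.inv()*D).as_rotvec().round(4),"j",o["joint_pos"].round(2))
E
python3 - <<'E'
from h import *
to([]);corr(1.987)
E
```

```text
tcp [528.1 219.7 251.4] yaw 1.79 tilt [-0.0402 -0.032  -0.9987] gap -0.2 F [ 0.8 -0.2  0.5] M [ 0.07 -0.04  0.01] t 10.8
dr to vertical+yaw [-0.0483  0.0179 -0.1975] j [-0.39  0.19 -0.06  1.58  0.02  1.43 -0.24]
```

play_rows(
  increments=[
    {"xyz": [0,0,0],"dr": [-0.024,0.009,-0.099],"fingers": 0},
    {"xyz": [0,0,0],"dr": [-0.024,0.009,-0.099],"fingers": 0},
    {"xyz": [0,0,0],"dr": [0,0,0],"fingers": 0},
    {"xyz": [0,0,0],"dr": [0,0,0],"fingers": 0},
  ],
)

```text
t: 11.13
tcp_pos: [528.0, 219.8, 251.9]
orientation: [0.0, 0.546, 0.838, -0.0]
wrist_force: [1.2, -0.2, 0.7]
finger_gap: 0.2
```

```bash
python3 - <<'E'
from h import *
corr(1.987)
to([loc(185,0,251),loc(185,0,142)]+[np.round(push(b),1).tolist() for b in (1.03,.9,.75,.6,.45,.3,.15,0)])
E
```

```text
dr to vertical+yaw [-0.      0.0003 -0.0009] j [-0.38  0.15 -0.07  1.62  0.01  1.37 -0.03]
tcp [528.  219.8 251.9] yaw 1.9861 tilt [ 1.e-04 -2.e-04 -1.e+00] gap 0.2 F [ 1.2 -0.2  0.7] M [-0.04 -0.02 -0.03] t 11.13
[np.float64(698.5218445185645), np.float64(296.2593963173509), 251] [  1.2 186.9   0.9] rows 5 [ 0.2 37.4  0.2]
[np.float64(698.5218445185645), np.float64(296.2593963173509), 142] [  0.   0. 109.] rows 3 [ 0.   0.  36.3]
[681.8, 288.9, 141.7] [  0.  -18.3   0.3] rows 1 [  0.  -18.3   0.3]
[671.2, 284.2, 159.1] [ -0.  -11.6 -17.4] rows 1 [ -0.  -11.6 -17.4]
[656.2, 277.6, 177.0] [  0.  -16.4 -17.9] rows 1 [  0.  -16.4 -17.9]
[638.7, 269.8, 192.2] [ -0.1 -19.2 -15.2] rows 1 [ -0.1 -19.2 -15.2]
[619.1, 261.2, 204.4] [  0.  -21.4 -12.2] rows 1 [  0.  -21.4 -12.2]
[597.7, 251.7, 213.3] [ -0.1 -23.4  -8.9] rows 1 [ -0.1 -23.4  -8.9]
[575.1, 241.7, 218.8] [ -0.  -24.7  -5.5] rows 1 [ -0.  -24.7  -5.5]
[551.7, 231.4, 220.6] [  0.  -25.6  -1.8] rows 1 [  0.  -25.6  -1.8]
```

play_rows(
  increments=[
    {"xyz": [0,30,0],"dr": [0,0,0],"fingers": 0},
    {"xyz": [0,35,0],"dr": [0,0,0],"fingers": 0},
    {"xyz": [1,35,0],"dr": [0,0,0],"fingers": 0},
    {"xyz": [0,35,0],"dr": [0,0,0],"fingers": 0},
    {"xyz": [0,35,0],"dr": [0,0,0],"fingers": 0},
    {"xyz": [0,20,0],"dr": [0,0,0],"fingers": 0},
    {"xyz": [0,0,0],"dr": [0,0,0],"fingers": 0},
    {"xyz": [0,0,25],"dr": [0,0,0],"fingers": 0},
    {"xyz": [0,0,30],"dr": [0,0,0],"fingers": 0},
    {"xyz": [0,0,25],"dr": [0,0,0],"fingers": 0},
    {"xyz": [0,0,15],"dr": [0,0,0],"fingers": 0},
    {"xyz": [0,0,0],"dr": [0,0,0],"fingers": 0},
  ],
)

```text
t: 12.13
tcp_pos: [698.2, 297.4, 151.3]
orientation: [-0.002, 0.545, 0.838, -0.004]
wrist_force: [0.6, 0.4, -1.3]
finger_gap: 0.2
```

```bash
python3 - <<'E'
from h import *
m=r.camera_model("scene");im=r.camera("scene")[:,:,::-1]
cv2.imwrite("pics/s5.png",cv2.resize(im[150:310,170:370],None,fx=4,fy=3.75*4/3.75,interpolation=cv2.INTER_CUBIC)[:600])
to([np.round(push(1.03),1).tolist()])
E
```

```text
tcp [699.4 298.1 154.3] yaw 1.9892 tilt [-0.0046 -0.0021 -1.    ] gap -0.1 F [ 0.3 -0.4 -0.2] M [ 0.05 -0.04 -0.01] t 12.18
[681.8, 288.9, 141.7] [ -1.2 -19.7  12.7] rows 1 [ -1.2 -19.7  12.7]
```

View pics/s5.png

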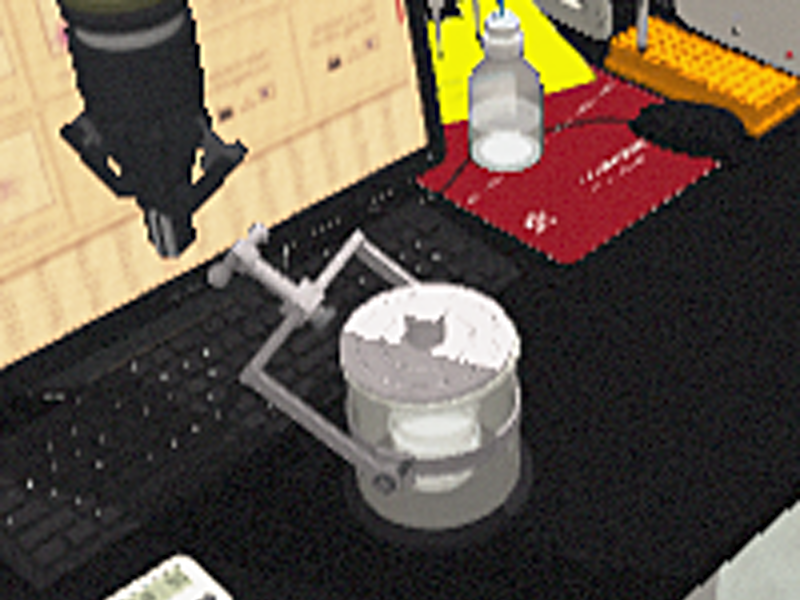

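The fingertip is behind and beyond the handle and clear of the monitor. Starting the swing.

play_rows(
  increments=[
    {"xyz": [0,0,10],"dr": [0,0,0],"fingers": 0},
    {"xyz": [-1,-10,2.7],"dr": [0,0,0],"fingers": 0},
    {"xyz": [0,-9.5,0],"dr": [0,0,0],"fingers": 0},
    {"xyz": [0,-6,-8],"dr": [0,0,0],"fingers": 0},
    {"xyz": [0,-6,-9],"dr": [0,0,0],"fingers": 0},
    {"xyz": [0,0,0],"dr": [0,0,0],"fingers": 0},
  ],
)

```text
t: 12.68
tcp_pos: [674.0, 285.5, 166.0]
orientation: [0.002, 0.544, 0.839, 0.003]
wrist_force: [1.0, 1.4, 1.1]
finger_gap: 0.2
```

```bash
python3 - <<'E'
from h import *
to([np.round(push(b),1).tolist() for b in (.9,.75)]);corr(1.987)
E
```

```text
tcp [674.  285.5 166. ] yaw 1.9909 tilt [ 0.006   0.0027 -1.    ] gap 0.2 F [1.  1.4 1.1] M [ 0.03 -0.07  0.  ] t 12.68
[671.2, 284.2, 159.1] [-0.1 -3.1  6.9] rows 1 [-0.1 -3.1  6.9]
[656.2, 277.6, 177.0] [  0.1 -16.3 -18. ] rows 1 [  0.1 -16.3 -18. ]
dr to vertical+yaw [ 0.0065 -0.      0.0039] j [-0.4   0.52 -0.06  1.3   0.03  1.31 -0.04]
```

play_rows(
  increments=[
    {"xyz": [0,-1,7],"dr": [0,0,0],"fingers": 0},
    {"xyz": [0,-4,0],"dr": [0,0,0],"fingers": 0},
    {"xyz": [0,-5,-6],"dr": [0,0,0],"fingers": 0},
    {"xyz": [0,-5,-6],"dr": [0,0,0],"fingers": 0},
    {"xyz": [0,0,0],"dr": [0,0,0],"fingers": 0},
  ],
)

```text
t: 13.1
tcp_pos: [662.0, 280.2, 169.1]
orientation: [0.003, 0.544, 0.839, 0.004]
wrist_force: [5.9, 2.8, 4.6]
finger_gap: 0.0
```

```bash
python3 - <<'E'
from h import *
to([np.round(push(b),1).tolist() for b in (.75,.6,.45,.3)])
E
```

```text
tcp [662.  280.2 169.1] yaw 1.9913 tilt [ 0.0087  0.0039 -1.    ] gap 0.0 F [5.9 2.8 4.6] M [ 0.48 -1.2   0.02] t 13.1
[656.2, 277.6, 177.0] [-0.  -6.3 -8. ] rows 1 [-0.  -6.3 -8. ]
[638.7, 269.8, 192.2] [  0.  -19.  -15.4] rows 1 [  0.  -19.  -15.4]
[619.1, 261.2, 204.4] [  0.2 -21.3 -12.4] rows 1 [  0.2 -21.3 -12.4]
[597.7, 251.7, 213.3] [  0.1 -23.3  -9.1] rows 1 [  0.1 -23.3  -9.1]
```

play_rows(
  increments=[
    {"xyz": [0,-8,-8],"dr": [0,0,0],"fingers": 0},
    {"xyz": [0,-10,-8],"dr": [0,0,0],"fingers": 0},
    {"xyz": [0,-10,-7],"dr": [0,0,0],"fingers": 0},
    {"xyz": [0,-10,-6],"dr": [0,0,0],"fingers": 0},
    {"xyz": [0,0,0],"dr": [0,0,0],"fingers": 0},
  ],
)

```text
t: 13.52
tcp_pos: [629.8, 265.9, 201.6]
orientation: [0.005, 0.544, 0.839, 0.008]
wrist_force: [10.8, 5.7, 9.6]
finger_gap: -0.2
```

```bash
python3 - <<'E'
from h import *
to([np.round(push(b),1).tolist() for b in (.45,.3,.15,0)]);corr(1.987)
E
```

```text
tcp [629.8 265.9 201.6] yaw 1.9912 tilt [ 0.0173  0.0079 -0.9998] gap -0.2 F [10.8  5.7  9.6] M [ 1.05 -2.25 -0.  ] t 13.52
[619.1, 261.2, 204.4] [  0.1 -11.7  -3. ] rows 1 [  0.1 -11.7  -3. ]
[597.7, 251.7, 213.3] [  0.1 -23.2  -9.3] rows 1 [  0.1 -23.2  -9.3]
[575.1, 241.7, 218.8] [  0.1 -24.6  -6. ] rows 1 [  0.1 -24.6  -6. ]
[551.7, 231.4, 220.6] [  0.1 -25.5  -2.3] rows 1 [  0.1 -25.5  -2.3]
dr to vertical+yaw [ 0.019  -0.0002  0.0042] j [-0.39  0.39 -0.07  1.42  0.03  1.32 -0.04]
```

play_rows(
  increments=[
    {"xyz": [0,-11,0],"dr": [0,0,0],"fingers": 0},
    {"xyz": [0,-11,-3],"dr": [0,0,0],"fingers": 0},
    {"xyz": [0,-11,-4],"dr": [0,0,0],"fingers": 0},
    {"xyz": [0,-11,-4],"dr": [0,0,0],"fingers": 0},
    {"xyz": [0,-11,-2],"dr": [0,0,0],"fingers": 0},
    {"xyz": [0,0,0],"dr": [0,0,0],"fingers": 0},
  ],
)

```text
t: 14.02
tcp_pos: [586.5, 246.6, 224.3]
orientation: [0.011, 0.544, 0.839, 0.018]
wrist_force: [14.2, 6.4, 34.9]
finger_gap: 0.0
```

```bash
python3 - <<'E'
from h import *
to([np.round(push(b),1).tolist() for b in (.15,0)]);corr(1.987)
E
```

```text
tcp [586.5 246.6 224.3] yaw 1.9912 tilt [ 0.0381  0.0173 -0.9991] gap 0.0 F [14.2  6.4 34.9] M [ 1.49 -3.26  0.04] t 14.02
[575.1, 241.7, 218.8] [  0.1 -12.6   4.9] rows 1 [  0.1 -12.6   4.9]
[551.7, 231.4, 220.6] [  0.1 -25.5  -2.9] rows 1 [  0.1 -25.5  -2.9]
dr to vertical+yaw [ 0.0418 -0.0003  0.0042] j [-0.38  0.26 -0.07  1.54  0.02  1.3  -0.03]
```

```bash
python3 - <<'E'
from h import *
im=r.camera("scene")[:,:,::-1]
cv2.imwrite("pics/s6.png",cv2.resize(im[150:290,190:350],None,fx=4.2,fy=4.2,interpolation=cv2.INTER_CUBIC))
m=r.camera_model("scene")
for b in (.2,.3,.4):
  print(b,((proj(m,[loc(162.6*np.sin(b),0,70+162.6*np.cos(b)),loc(109*np.sin(b),73,70+109*np.cos(b)),loc(109*np.sin(b),-73,70+109*np.cos(b))])-[190,150])*4.2).round().tolist())
to([])
E
```

```text
0.2 [[306.0, 214.0], [272.0, 363.0], [379.0, 221.0]]
0.3 [[282.0, 214.0], [256.0, 363.0], [364.0, 221.0]]
0.4 [[260.0, 216.0], [241.0, 364.0], [349.0, 222.0]]
tcp [586.8 246.8 224.1] yaw 1.9912 tilt [ 0.0379  0.0172 -0.9991] gap -0.1 F [13.6  6.4 36.9] M [ 1.3  -3.04 -0.  ] t 14.07
```

View pics/s6.png

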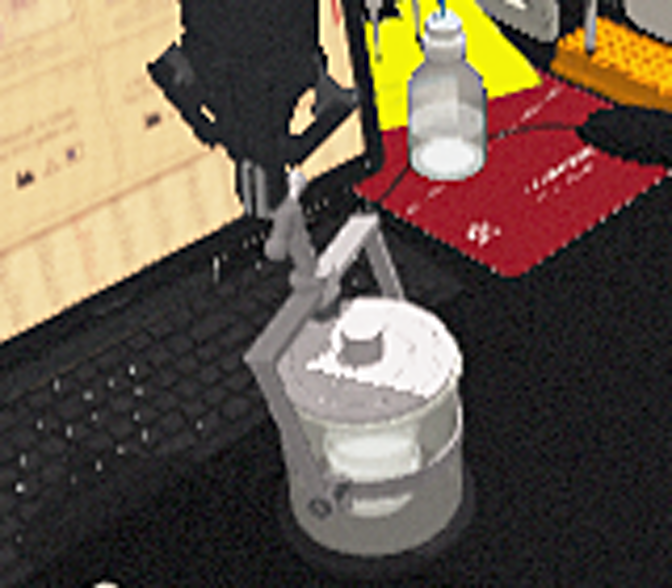

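The bail is at about 0.3 rad and the fingertip is riding too high on the hub, near (265,210). I'll back off, lower and push again.

play_rows(
  increments=[
    {"xyz": [0,6,-2],"dr": [0,0,0],"fingers": 0},
    {"xyz": [0,10,0],"dr": [0,0,0],"fingers": 0},
    {"xyz": [0,4,0],"dr": [0,0,0],"fingers": 0},
    {"xyz": [0,0,0],"dr": [0,0,0],"fingers": 0},
    {"xyz": [0,0,0],"dr": [0,0,0],"fingers": 0},
  ],
)

```text
t: 14.48
tcp_pos: [599.5, 252.4, 219.3]
orientation: [0.006, 0.544, 0.839, 0.009]
wrist_force: [6.4, 3.3, 23.0]
finger_gap: -0.2
```

```bash
python3 - <<'E'
from h import *
to([np.round(push(b),1).tolist() for b in (.3,.15,0)]);corr(1.987)
E
```

```text
tcp [599.5 252.4 219.3] yaw 1.9913 tilt [ 0.0203  0.0093 -0.9998] gap -0.2 F [ 6.4  3.3 23. ] M [ 0.65 -1.22 -0.03] t 14.48
[597.7, 251.7, 213.3] [ 0.1 -2.1  6. ] rows 1 [ 0.1 -2.1  6. ]
[575.1, 241.7, 218.8] [  0.1 -24.6  -6. ] rows 1 [  0.1 -24.6  -6. ]
[551.7, 231.4, 220.6] [  0.2 -25.5  -2.4] rows 1 [  0.2 -25.5  -2.4]
dr to vertical+yaw [ 0.0223 -0.0002  0.0043] j [-0.38  0.31 -0.07  1.49  0.02  1.32 -0.03]
```

play_rows(
  increments=[
    {"xyz": [0,4,-12],"dr": [0,0,0],"fingers": 0},
    {"xyz": [0,10,-8],"dr": [0,0,0],"fingers": 0},
    {"xyz": [0,15,0],"dr": [0.02,0,0.004],"fingers": 0},
    {"xyz": [0,0,0],"dr": [0,0,0],"fingers": 0},
    {"xyz": [0,0,0],"dr": [0,0,0],"fingers": 0},
  ],
)

```text
t: 14.9
tcp_pos: [618.8, 261.0, 228.6]
orientation: [-0.006, 0.546, 0.838, -0.009]
wrist_force: [0.2, -0.1, 0.2]
finger_gap: -0.6
```

```bash
python3 - <<'E'
from h import *
im=r.camera("scene")[:,:,::-1]
cv2.imwrite("pics/s7.png",cv2.resize(im[150:290,190:350],None,fx=4.2,fy=4.2,interpolation=cv2.INTER_CUBIC))
im=r.camera("wrist")[:,:,::-1];cv2.imwrite("pics/w7.png",im)
to([np.round(push(b),1).tolist() for b in (.3,.15,0)]);corr(1.987)
a=cv2.resize(im,(480,300));s=cv2.imread("pics/s7.png")[60:500,150:500]
cv2.imwrite("pics/both7.png",np.hstack([cv2.copyMakeBorder(cv2.resize(im,None,fx=.7,fy=.7),0,160,0,0,cv2.BORDER_CONSTANT),s])[:, :798])
E
```

```text
tcp [618.2 260.6 229. ] yaw 1.9875 tilt [-0.0198 -0.0089 -0.9998] gap -0.1 F [-0.2 -0.7  0.5] M [0.03 0.02 0.04] t 15.0
[597.7, 251.7, 213.3] [  0.2 -22.   16.2] rows 1 [  0.2 -22.   16.2]
[575.1, 241.7, 218.8] [  0.  -24.8  -5. ] rows 1 [  0.  -24.8  -5. ]
[551.7, 231.4, 220.6] [  0.1 -25.6  -1.2] rows 1 [  0.1 -25.6  -1.2]
dr to vertical+yaw [-0.0217  0.0001  0.0005] j [-0.39  0.38 -0.06  1.37  0.02  1.41 -0.04]
```

View pics/both7.png

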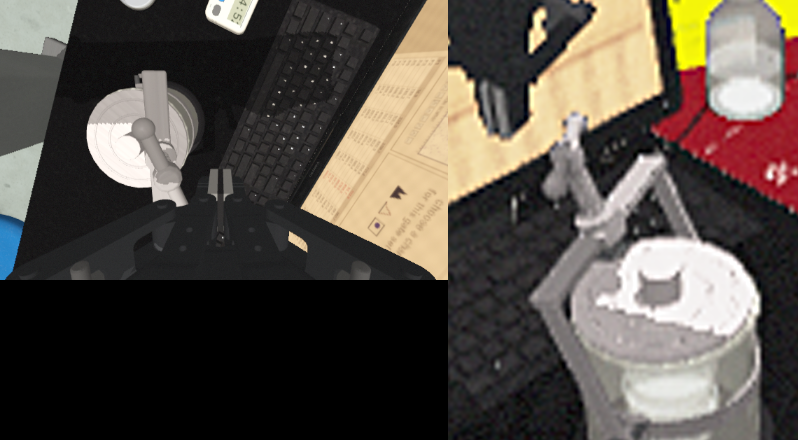

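```bash
python3 - <<'E'
from h import *
from scipy.optimize import least_squares
m=r.camera_model("wrist")
obs=np.array([[143,130],[168,175]])/.7
def pts(b,s):
    h=162.6;P=lambda yl,d,off:loc(d*np.sin(b)+off*np.cos(b),yl,70+d*np.cos(b)-off*np.sin(b))
    return [P(k*38*np.cos(s),h,-k*38*np.sin(s)) for k in(1,-1)]
f=lambda p:(proj(m,pts(*p))-obs).ravel()
s=least_squares(f,[.35,.3]);print(s.x,f(s.x).round(1),np.round(pts(*s.x)))
o,R=tool();print([R.inv().apply(q-o["tcp_pos"]).round() for q in pts(*s.x)])
to([])
E
```

```text
[0.34499608 0.37191116] [-7.5 -0.7 23.7 60.7] [[553. 271. 228.]
 [606. 217. 218.]]
[array([ 36., -55.,   2.]), array([-35., -29.,  11.])]
tcp [618.2 260.6 229. ] yaw 1.9875 tilt [-0.0198 -0.0089 -0.9998] gap -0.1 F [-0.2 -0.7  0.5] M [0.03 0.02 0.04] t 15.0
```

```bash
python3 - <<'E'
from h import *
from scipy.optimize import least_squares
m=r.camera_model("wrist")
obs=np.array([[143,130],[167,174]])/.7
def pts(b,s,h=162.6):
    P=lambda yl,d,off:loc(d*np.sin(b)+off*np.cos(b),yl,70+d*np.cos(b)-off*np.sin(b))
    return [P(k*38*np.cos(s),h+(k==0)*7,-k*38*np.sin(s)) for k in(1,0,-1)]
f=lambda p:(proj(m,pts(*p)[:2])-obs).ravel()
s=least_squares(f,[.35,.3]);print(s.x,f(s.x).round(1),np.round(pts(*s.x)))
o,R=tool();print([R.inv().apply(q-o["tcp_pos"]).round() for q in pts(*s.x)])
E
```

```text
[0.36161561 0.36362844] [-0.5 -1.3  1.8  9.5] [[556. 272. 227.]
 [584. 246. 229.]
 [608. 217. 217.]]
[array([ 36., -52.,   3.]), array([  0., -37.,   1.]), array([-35., -27.,  12.])]
```

play_rows(
  increments=[
    {"xyz": [0,0,10],"dr": [-0.022,0,0],"fingers": 0},
    {"xyz": [0,0,10],"dr": [0,0,0],"fingers": 0},
    {"xyz": [0,0,2],"dr": [0,0,0],"fingers": 0},
    {"xyz": [0,0,0],"dr": [0,0,0],"fingers": 0},
    {"xyz": [0,-7,0],"dr": [0,0,0],"fingers": 0},
    {"xyz": [0,-7,0],"dr": [0,0,0],"fingers": 0},
    {"xyz": [0,-5,0],"dr": [0,0,0],"fingers": 0},
    {"xyz": [0,0,0],"dr": [0,0,0],"fingers": 0},
  ],
)

```text
t: 15.67
tcp_pos: [602.4, 253.5, 209.9]
orientation: [0.002, 0.546, 0.838, 0.003]
wrist_force: [3.7, 1.9, -0.7]
finger_gap: 0.2
```

```bash
python3 - <<'E'
from h import *
to([np.round(push(b),1).tolist() for b in (.3,.15,0)]);corr(1.987)
E
```

```text
tcp [602.4 253.5 209.9] yaw 1.9874 tilt [ 0.007  0.003 -1.   ] gap 0.2 F [ 3.7  1.9 -0.7] M [ 0.38 -0.95  0.  ] t 15.67
[597.7, 251.7, 213.3] [ 0.2 -5.  -3.4] rows 1 [ 0.2 -5.  -3.4]
[575.1, 241.7, 218.8] [ -0.  -24.7  -5.7] rows 1 [ -0.  -24.7  -5.7]
[551.7, 231.4, 220.6] [  0.  -25.6  -2. ] rows 1 [  0.  -25.6  -2. ]
dr to vertical+yaw [0.0076 0.0001 0.0004] j [-0.39  0.33 -0.07  1.48  0.02  1.32 -0.04]
```

Good contact, purely horizontal. Continuing.

play_rows(
  increments=[
    {"xyz": [0,-8,-2],"dr": [0,0,0],"fingers": 0},
    {"xyz": [0,-8,-2],"dr": [0,0,0],"fingers": 0},
    {"xyz": [0,-8,-1.5],"dr": [0,0,0],"fingers": 0},
    {"xyz": [0,-8,-1],"dr": [0,0,0],"fingers": 0},
    {"xyz": [0,0,0],"dr": [0,0,0],"fingers": 0},
  ],
)

```text
t: 16.08
tcp_pos: [573.5, 240.8, 217.7]
orientation: [0.003, 0.546, 0.838, 0.004]
wrist_force: [4.5, 1.5, 4.6]
finger_gap: 0.0
```

```bash
python3 - <<'E'
from h import *
to([np.round(push(b),1).tolist() for b in (.15,0)])
E
```

```text
tcp [573.5 240.8 217.7] yaw 1.9874 tilt [ 0.0086  0.0037 -1.    ] gap 0.0 F [4.5 1.5 4.6] M [ 0.41 -0.87  0.07] t 16.08
[575.1, 241.7, 218.8] [ 0.2  1.8 -1.1] rows 1 [ 0.2  1.8 -1.1]
[551.7, 231.4, 220.6] [  0.  -25.5  -2. ] rows 1 [  0.  -25.5  -2. ]
```

play_rows(
  increments=[
    {"xyz": [0,-7,-1],"dr": [0,0,0],"fingers": 0},
    {"xyz": [0,-7,-1],"dr": [0,0,0],"fingers": 0},
    {"xyz": [0,-7,0],"dr": [0,0,0],"fingers": 0},
    {"xyz": [0,-4,0],"dr": [0,0,0],"fingers": 0},
    {"xyz": [0,0,0],"dr": [0,0,0],"fingers": 0},
  ],
)

```text
t: 16.5
tcp_pos: [550.8, 230.8, 218.2]
orientation: [0.002, 0.546, 0.838, 0.003]
wrist_force: [6.1, 2.9, 3.5]
finger_gap: -0.1
```

play_rows(
  increments=[
    {"xyz": [0,-3,0],"dr": [0,0,0],"fingers": 0},
    {"xyz": [0,0,0],"dr": [0,0,0],"fingers": 0},
  ],
)

```text
t: 16.67
tcp_pos: [549.7, 230.3, 218.4]
orientation: [0.003, 0.546, 0.838, 0.005]
wrist_force: [11.3, 3.7, 2.6]
finger_gap: 0.1
```

play_rows(
  increments=[
    {"xyz": [0,-4,0],"dr": [0,0,0],"fingers": 0},
    {"xyz": [0,0,0],"dr": [0,0,0],"fingers": 0},
    {"xyz": [0,0,0],"dr": [0,0,0],"fingers": 0},
  ],
)

```text
t: 16.92
tcp_pos: [548.2, 229.6, 218.7]
orientation: [0.005, 0.546, 0.838, 0.007]
wrist_force: [15.8, 7.3, 1.2]
finger_gap: -0.1
```

play_rows(
  increments=[
    {"xyz": [0,-4,0],"dr": [0,0,0],"fingers": 0},
    {"xyz": [0,0,0],"dr": [0,0,0],"fingers": 0},
    {"xyz": [0,0,0],"dr": [0,0,0],"fingers": 0},
  ],
)

```text
t: 17.17
tcp_pos: [546.7, 228.9, 219.0]
orientation: [0.006, 0.546, 0.838, 0.009]
wrist_force: [21.2, 8.7, -2.5]
finger_gap: 0.1
```

Force rose stiffly to 23 N with little travel, so the bail is at its end stop. Backing off, rising and looking down at the handle.

play_rows(
  increments=[
    {"xyz": [0,12,0],"dr": [0,0,0],"fingers": 0},
    {"xyz": [0,15,0],"dr": [0,0,0],"fingers": 0},
    {"xyz": [0,10,-20],"dr": [0,0,0],"fingers": 0},
    {"xyz": [0,0,-35],"dr": [0,0,0],"fingers": 30},
    {"xyz": [-10,-15,-35],"dr": [0,0,0],"fingers": 60},
    {"xyz": [-20,-30,-10],"dr": [0,0,0],"fingers": 60},
    {"xyz": [0,-15,0],"dr": [0,0,0],"fingers": 60},
    {"xyz": [0,0,0],"dr": [0,0,0],"fingers": 60},
    {"xyz": [0,0,0],"dr": [0,0,0],"fingers": 60},
  ],
)

```text
t: 17.92
tcp_pos: [529.0, 188.4, 315.9]
orientation: [-0.0, 0.546, 0.838, 0.0]
wrist_force: [0.3, 0.1, -0.8]
finger_gap: 59.9
```

```bash
python3 - <<'E'
from h import *
m=r.camera_model("wrist");im=r.camera("wrist")[:,:,::-1];cv2.imwrite("pics/w8.png",im)
print(proj(m,[loc(0,0,233),loc(0,0,242),loc(0,73,183),loc(0,-73,183),loc(0,0,129)]).round())
to([loc(0,0,290)]);corr(2.347)
E
```

```text
[[337. 168.]
 [337. 170.]
 [334.  66.]
 [332. 240.]
 [330. 152.]]
tcp [529.3 189.  315.3] yaw 1.9879 tilt [-5.e-04  3.e-04 -1.e+00] gap 60.0 F [-0.4 -0.   0.6] M [ 0.05 -0.04 -0.  ] t 17.97
[np.float64(529.3), np.float64(221.5), 290] [29.7 13.2 25.3] rows 2 [14.9  6.6 12.7]
dr to vertical+yaw [-3.000e-04 -5.000e-04 -3.591e-01] j [-0.34  0.11 -0.05  1.54  0.01  1.49  0.02]
```

View pics/w8.png

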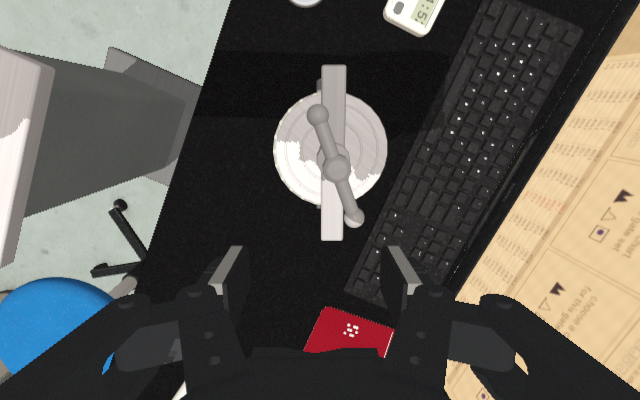

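The bar lines up with its predicted ends (334,66)–(332,240), so the bail is upright. The hub is at (336,168) and the handle is 0.345 rad off the bar. Moving to grip the hub.

play_rows(
  increments=[
    {"xyz": [15,6.5,10],"dr": [0,0,0],"fingers": 60},
    {"xyz": [14.7,6.5,10],"dr": [0,0,0],"fingers": 60},
    {"xyz": [0,0,10],"dr": [0,0,-0.115],"fingers": 60},
    {"xyz": [0,0,10],"dr": [0,0,-0.115],"fingers": 60},
    {"xyz": [0,0,15],"dr": [0,0,-0.115],"fingers": 60},
    {"xyz": [0,0,15],"dr": [0,0,0],"fingers": 50},
    {"xyz": [0,0,15],"dr": [0,0,0],"fingers": 45},
    {"xyz": [0,0,10],"dr": [0,0,0],"fingers": 40},
    {"xyz": [0,0,3],"dr": [0,0,0],"fingers": 40},
    {"xyz": [0,0,0],"dr": [0,0,0],"fingers": 40},
    {"xyz": [0,0,0],"dr": [0,0,0],"fingers": 40},
  ],
)

```text
t: 18.88
tcp_pos: [530.4, 221.7, 218.5]
orientation: [0.001, 0.393, 0.919, 0.001]
wrist_force: [0.6, -0.6, -0.4]
finger_gap: 40.2
```

```bash
python3 - <<'E'
from h import *
to([loc(0,0,216)]);corr(2.332)
E
```

```text
tcp [530.4 221.7 218.5] yaw 2.3328 tilt [ 1.9e-03  9.0e-04 -1.0e+00] gap 40.2 F [ 0.6 -0.6 -0.4] M [ 0.03 -0.04  0.  ] t 18.88
[np.float64(529.3), np.float64(221.5), 216] [ 0.6 -0.9  2.5] rows 1 [ 0.6 -0.9  2.5]
dr to vertical+yaw [0.002  0.0006 0.0008] j [-0.35  0.17 -0.1   1.66  0.02  1.31  0.31]
```

play_rows(
  increments=[
    {"xyz": [0,-0.5,2],"dr": [0,0,0],"fingers": 20},
    {"xyz": [0,0,0],"dr": [0,0,0],"fingers": 12},
    {"xyz": [0,0,0],"dr": [0,0,0],"fingers": 12},
    {"xyz": [0,0,0],"dr": [0,0,0],"fingers": 12},
    {"xyz": [0,0,0],"dr": [0,0,0],"fingers": 12},
    {"xyz": [0,0,0],"dr": [0,0,0],"fingers": 12},
  ],
  force=40,
)

```text
t: 19.38
tcp_pos: [530.5, 221.4, 217.2]
orientation: [0.001, 0.394, 0.919, 0.002]
wrist_force: [2.9, 1.7, 1.7]
finger_gap: 18.2
```

play_rows(
  increments=[
    {"xyz": [0,0,0.1],"dr": [0,0,0.08],"fingers": 12},
    {"xyz": [0,0,0.1],"dr": [0,0,0.1],"fingers": 12},
    {"xyz": [0,0,0.1],"dr": [0,0,0.1],"fingers": 12},
    {"xyz": [0,0,0.1],"dr": [0,0,0.1],"fingers": 12},
    {"xyz": [0,0,0.1],"dr": [0,0,0.1],"fingers": 12},
    {"xyz": [0,0,0.1],"dr": [0,0,0.1],"fingers": 12},
    {"xyz": [0,0,0.1],"dr": [0,0,0.1],"fingers": 12},
    {"xyz": [0,0,0.1],"dr": [0,0,0.1],"fingers": 12},
  ],
)

```text
t: 20.05
tcp_pos: [530.3, 221.4, 216.3]
orientation: [0.001, 0.715, 0.699, 0.002]
wrist_force: [1.5, 1.2, 2.1]
finger_gap: 18.1
```

```bash
python3 - <<'E'
from h import *
to([loc(0,0,216)]);corr(1.55)
E
```

```text
tcp [530.3 221.4 216.3] yaw 1.5478 tilt [ 0.0035  0.0017 -1.    ] gap 18.1 F [1.5 1.2 2.1] M [ 0.36 -0.35  0.05] t 20.05
[np.float64(529.3), np.float64(221.5), 216] [ 0.1 -1.   0.3] rows 1 [ 0.1 -1.   0.3]
dr to vertical+yaw [ 0.0035 -0.0017 -0.0022] j [-0.41  0.17 -0.04  1.67  0.01  1.3  -0.47]
```

play_rows(
  increments=[
    {"xyz": [0,0,0.13],"dr": [0,0,0.1],"fingers": 12},
    {"xyz": [0,0,0.13],"dr": [0,0,0.1],"fingers": 12},
    {"xyz": [0,0,0.13],"dr": [0,0,0.1],"fingers": 12},
    {"xyz": [0,0,0.13],"dr": [0,0,0.1],"fingers": 12},
    {"xyz": [0,0,0.13],"dr": [0,0,0.1],"fingers": 12},
    {"xyz": [0,0,0.13],"dr": [0,0,0.1],"fingers": 12},
    {"xyz": [0,0,0.13],"dr": [0,0,0.1],"fingers": 12},
    {"xyz": [0,0,0.13],"dr": [0,0,0.1],"fingers": 12},
    {"xyz": [0,0,0.13],"dr": [0,0,0.1],"fingers": 12},
    {"xyz": [0,0,0.13],"dr": [0,0,0.1],"fingers": 12},
  ],
)

```text
t: 20.88
tcp_pos: [530.1, 221.5, 215.0]
orientation: [-0.0, 0.963, 0.271, 0.002]
wrist_force: [1.8, 2.2, 2.3]
finger_gap: 18.2
```

play_rows(
  increments=[
    {"xyz": [0,0,0.13],"dr": [0,0,0.1],"fingers": 12},
    {"xyz": [0,0,0.13],"dr": [0,0,0.1],"fingers": 12},
    {"xyz": [0,0,0.13],"dr": [0,0,0.1],"fingers": 12},
    {"xyz": [0,0,0.13],"dr": [0,0,0.1],"fingers": 12},
    {"xyz": [0,0,0.13],"dr": [0,0,0.1],"fingers": 12},
    {"xyz": [0,0,0.13],"dr": [0,0,0.1],"fingers": 12},
    {"xyz": [0,0,0.13],"dr": [0,0,0.1],"fingers": 12},
    {"xyz": [0,0,0.13],"dr": [0,0,0.1],"fingers": 12},
    {"xyz": [0,0,0.13],"dr": [0,0,0.08],"fingers": 12},
    {"xyz": [0,0,0],"dr": [0,0,0],"fingers": 12},
  ],
)

```text
t: 21.72
tcp_pos: [530.1, 221.7, 213.8]
orientation: [-0.001, 0.986, -0.164, 0.001]
wrist_force: [1.2, 2.8, 3.0]
finger_gap: 17.8
```

```bash
python3 - <<'E'
from h import *
to([loc(0,0,216)]);corr(2.35)
E
```

```text
tcp [530.1 221.7 213.8] yaw -0.329 tilt [ 0.0033  0.0021 -1.    ] gap 17.8 F [1.2 2.8 3. ] M [ 0.51 -0.26  0.01] t 21.72
[np.float64(529.3), np.float64(221.5), 216] [-0.7  0.5 -2.2] rows 1 [-0.7  0.5 -2.2]
dr to vertical+yaw [ 2.300e-03 -4.900e-03 -2.679e+00] j [-0.53  0.17  0.1   1.68 -0.02  1.3  -2.33]
```

play_rows(
  increments=[
    {"xyz": [0,0,0],"dr": [0,0,0],"fingers": 30},
    {"xyz": [0,0,0],"dr": [0,0,0],"fingers": 45},
    {"xyz": [0,0,-5],"dr": [0,0,0],"fingers": 45},
    {"xyz": [0,0,-20],"dr": [0,0,0],"fingers": 45},
    {"xyz": [0,0,-25],"dr": [0,0,0],"fingers": 45},
    {"xyz": [0,0,0],"dr": [0,0,-0.12],"fingers": 45},
    {"xyz": [0,0,0],"dr": [0,0,-0.12],"fingers": 45},
    {"xyz": [0,0,0],"dr": [0,0,-0.12],"fingers": 45},
    {"xyz": [0,0,0],"dr": [0,0,-0.12],"fingers": 45},
    {"xyz": [0,0,0],"dr": [0,0,-0.12],"fingers": 45},
    {"xyz": [0,0,0],"dr": [0,0,-0.12],"fingers": 45},
    {"xyz": [0,0,0],"dr": [0,0,-0.12],"fingers": 45},
  ],
)

```text
t: 22.72
tcp_pos: [529.5, 220.3, 263.1]
orientation: [0.0, 0.967, 0.257, 0.001]
wrist_force: [-0.4, 0.0, 0.3]
finger_gap: 44.8
```

play_rows(
  increments=[
    {"xyz": [0,0,0],"dr": [0,0,-0.12],"fingers": 45},
    {"xyz": [0,0,0],"dr": [0,0,-0.12],"fingers": 45},
    {"xyz": [0,0,0],"dr": [0,0,-0.12],"fingers": 45},
    {"xyz": [0,0,0],"dr": [0,0,-0.12],"fingers": 45},
    {"xyz": [0,0,0],"dr": [0,0,-0.12],"fingers": 45},
    {"xyz": [0,0,0],"dr": [0,0,-0.12],"fingers": 45},
    {"xyz": [0,0,0],"dr": [0,0,-0.12],"fingers": 45},
    {"xyz": [0,0,0],"dr": [0,0,-0.12],"fingers": 45},
    {"xyz": [0,0,0],"dr": [0,0,-0.12],"fingers": 45},
    {"xyz": [0,0,0],"dr": [0,0,-0.12],"fingers": 45},
    {"xyz": [0,0,0],"dr": [0,0,-0.12],"fingers": 45},
    {"xyz": [0,0,0],"dr": [0,0,-0.12],"fingers": 45},
  ],
)

```text
t: 23.72
tcp_pos: [529.5, 220.3, 263.0]
orientation: [0.0, 0.557, 0.83, 0.0]
wrist_force: [0.3, -0.4, -0.2]
finger_gap: 44.8
```

play_rows(
  increments=[
    {"xyz": [0,0,0],"dr": [0,0,-0.12],"fingers": 45},
    {"xyz": [0,0,0],"dr": [0,0,-0.12],"fingers": 45},
    {"xyz": [0,0,0],"dr": [0,0,-0.12],"fingers": 45},
    {"xyz": [0,0,0],"dr": [0,0,-0.12],"fingers": 45},
    {"xyz": [0,0,0],"dr": [0,0,-0.12],"fingers": 45},
    {"xyz": [0,0,0],"dr": [0,0,-0.12],"fingers": 45},
    {"xyz": [0,0,0],"dr": [0,0,-0.12],"fingers": 45},
    {"xyz": [0,0,0],"dr": [0,0,0],"fingers": 45},
    {"xyz": [0,0,0],"dr": [0,0,0],"fingers": 45},
  ],
)

```text
t: 24.47
tcp_pos: [529.6, 220.4, 263.0]
orientation: [0.001, 0.175, 0.985, 0.0]
wrist_force: [0.8, -1.1, 0.3]
finger_gap: 45.1
```

```bash
python3 - <<'E'
from h import *
to([[530.1,221.7,213.5]]);corr(2.812)
im=r.camera("wrist")[:,:,::-1];cv2.imwrite("pics/w9.png",im)
E
```

```text
tcp [529.6 220.4 263. ] yaw 2.7893 tilt [ 1.5e-03  3.0e-04 -1.0e+00] gap 45.1 F [ 0.8 -1.1  0.3] M [0.02 0.   0.06] t 24.47
[530.1, 221.7, 213.5] [ 0.   1.3 49.5] rows 2 [ 0.   0.7 24.8]
dr to vertical+yaw [ 0.0008  0.0013 -0.0227] j [-0.35  0.15 -0.1   1.6   0.02  1.39  0.77]
```

play_rows(
  increments=[
    {"xyz": [0,1,20],"dr": [0,0,-0.023],"fingers": 45},
    {"xyz": [0,0.3,20],"dr": [0,0,0],"fingers": 45},
    {"xyz": [0,0,9],"dr": [0,0,0],"fingers": 45},
    {"xyz": [0,0,0],"dr": [0,0,0],"fingers": 35},
    {"xyz": [0,0,0],"dr": [0,0,0],"fingers": 15},
    {"xyz": [0,0,0],"dr": [0,0,0],"fingers": 12},
    {"xyz": [0,0,0],"dr": [0,0,0],"fingers": 12},
    {"xyz": [0,0,0],"dr": [0,0,0],"fingers": 12},
    {"xyz": [0,0,0],"dr": [0,0,0],"fingers": 12},
  ],
  force=70,
)

```text
t: 25.27
tcp_pos: [530.5, 222.1, 214.9]
orientation: [0.001, 0.163, 0.987, 0.001]
wrist_force: [-1.1, 0.4, 0.3]
finger_gap: 17.2
```

play_rows(
  increments=[
    {"xyz": [0,0,0.1],"dr": [0,0,0.1],"fingers": 12},
    {"xyz": [0,0,0.13],"dr": [0,0,0.1],"fingers": 12},
    {"xyz": [0,0,0.13],"dr": [0,0,0.1],"fingers": 12},
    {"xyz": [0,0,0.13],"dr": [0,0,0.1],"fingers": 12},
    {"xyz": [0,0,0.13],"dr": [0,0,0.1],"fingers": 12},
    {"xyz": [0,0,0.13],"dr": [0,0,0.1],"fingers": 12},
    {"xyz": [0,0,0.13],"dr": [0,0,0.1],"fingers": 12},
    {"xyz": [0,0,0.13],"dr": [0,0,0.1],"fingers": 12},
    {"xyz": [0,0,0.13],"dr": [0,0,0.1],"fingers": 12},
    {"xyz": [0,0,0.13],"dr": [0,0,0.1],"fingers": 12},
    {"xyz": [0,0,0.13],"dr": [0,0,0.1],"fingers": 12},
    {"xyz": [0,0,0.13],"dr": [0,0,0.1],"fingers": 12},
  ],
)

```text
t: 26.27
tcp_pos: [530.7, 222.3, 213.4]
orientation: [0.001, 0.693, 0.721, 0.002]
wrist_force: [-0.2, -0.6, -0.1]
finger_gap: 16.7
```

```bash
python3 - <<'E'
from h import *
to([[530.1,221.7,212]]);corr(1.6)
E
```

```text
tcp [530.7 222.3 213.4] yaw 1.6106 tilt [ 0.0034  0.0012 -1.    ] gap 16.7 F [-0.2 -0.6 -0.1] M [-0.13  0.15  0.06] t 26.27
[530.1, 221.7, 212] [-0.6 -0.6  1.4] rows 1 [-0.6 -0.6  1.4]
dr to vertical+yaw [ 0.0034 -0.0011  0.0106] j [-0.44  0.17 -0.01  1.67  0.    1.3  -0.4 ]
```

play_rows(
  increments=[
    {"xyz": [0,0,0.13],"dr": [0,0,0.1],"fingers": 12},
    {"xyz": [0,0,0.13],"dr": [0,0,0.1],"fingers": 12},
    {"xyz": [0,0,0.13],"dr": [0,0,0.1],"fingers": 12},
    {"xyz": [0,0,0.13],"dr": [0,0,0.1],"fingers": 12},
    {"xyz": [0,0,0.13],"dr": [0,0,0.1],"fingers": 12},
    {"xyz": [0,0,0.13],"dr": [0,0,0.1],"fingers": 12},
    {"xyz": [0,0,0.13],"dr": [0,0,0.1],"fingers": 12},
  ],
)

```text
t: 26.85
tcp_pos: [530.9, 222.2, 212.8]
orientation: [0.0, 0.898, 0.44, 0.002]
wrist_force: [-0.4, -1.3, 1.8]
finger_gap: 17.1
```

```bash
python3 - <<'E'
from h import *
to([]);corr(0.91)
E
```

```text
tcp [530.9 222.2 212.8] yaw 0.9105 tilt [ 0.004   0.0014 -1.    ] gap 17.1 F [-0.4 -1.3  1.8] M [-0.19  0.15  0.08] t 26.85
dr to vertical+yaw [ 0.0023 -0.0035  0.0005] j [-0.48  0.17  0.05  1.67 -0.01  1.29 -1.1 ]
```

play_rows(
  increments=[
    {"xyz": [0,0,0.13],"dr": [0,0,0.08],"fingers": 12},
    {"xyz": [0,0,0.13],"dr": [0,0,0.08],"fingers": 12},
    {"xyz": [0,0,0.13],"dr": [0,0,0.08],"fingers": 12},
    {"xyz": [0,0,0.13],"dr": [0,0,0.08],"fingers": 12},
  ],
)

```text
t: 27.18
tcp_pos: [531.1, 222.2, 212.8]
orientation: [-0.0, 0.957, 0.291, 0.002]
wrist_force: [-0.7, -1.2, 4.0]
finger_gap: 17.0
```

```bash
python3 - <<'E'
from h import *
to([]);corr(0.59)
E
```

```text
tcp [531.1 222.2 212.8] yaw 0.5915 tilt [ 0.0045  0.0015 -1.    ] gap 17.0 F [-0.7 -1.2  4. ] M [-0.31  0.21  0.13] t 27.18
dr to vertical+yaw [ 0.0012 -0.0046  0.0015] j [-0.51  0.17  0.07  1.68 -0.01  1.29 -1.41]
```

play_rows(
  increments=[
    {"xyz": [0,0,0.1],"dr": [0,0,0.06],"fingers": 12},
    {"xyz": [0,0,0.1],"dr": [0,0,0.06],"fingers": 12},
    {"xyz": [0,0,0.1],"dr": [0,0,0.06],"fingers": 12},
    {"xyz": [0,0,0],"dr": [0,0,0],"fingers": 12},
  ],
)

```text
t: 27.52
tcp_pos: [531.1, 222.2, 212.7]
orientation: [-0.0, 0.979, 0.206, 0.002]
wrist_force: [-1.4, -1.3, 6.2]
finger_gap: 16.8
```

```bash
python3 - <<'E'
from h import *
to([]);corr(0.41)
E
```

```text
tcp [531.1 222.2 212.7] yaw 0.414 tilt [ 0.0047  0.0016 -1.    ] gap 16.8 F [-1.4 -1.3  6.2] M [-0.38  0.25  0.11] t 27.52
dr to vertical+yaw [ 0.0005 -0.005   0.004 ] j [-0.52  0.17  0.09  1.68 -0.01  1.29 -1.59]
```

play_rows(
  increments=[
    {"xyz": [0,0,0],"dr": [0,0,0.06],"fingers": 12},
    {"xyz": [0,0,0],"dr": [0,0,0.06],"fingers": 12},
    {"xyz": [0,0,0],"dr": [0,0,0.06],"fingers": 12},
    {"xyz": [0,0,0],"dr": [0,0,0.06],"fingers": 12},
    {"xyz": [0,0,0],"dr": [0,0,0],"fingers": 12},
  ],
)

```text
t: 27.93
tcp_pos: [532.2, 222.4, 212.7]
orientation: [-0.001, 0.996, 0.088, 0.004]
wrist_force: [2.2, -0.3, 5.7]
finger_gap: 16.9
```

```bash
python3 - <<'E'
from h import *
to([]);corr(0.17)
E
```

```text
tcp [532.2 222.4 212.7] yaw 0.176 tilt [ 0.0072  0.002  -1.    ] gap 16.9 F [ 2.2 -0.3  5.7] M [-0.18 -0.56  0.35] t 27.93
dr to vertical+yaw [-0.0008 -0.0074  0.006 ] j [-0.54  0.17  0.1   1.68 -0.02  1.29 -1.82]
```

play_rows(
  increments=[
    {"xyz": [0,0,0],"dr": [0,0,0.06],"fingers": 12},
    {"xyz": [0,0,0],"dr": [0,0,0.06],"fingers": 12},
    {"xyz": [0,0,0],"dr": [0,0,0.06],"fingers": 12},
    {"xyz": [0,0,0],"dr": [0,0,0],"fingers": 12},
  ],
)

```text
t: 28.27
tcp_pos: [531.3, 222.3, 212.7]
orientation: [-0.001, 1.0, -0.001, 0.003]
wrist_force: [0.8, -1.5, 6.7]
finger_gap: 16.9
```

```bash
python3 - <<'E'
from h import *
to([]);corr(-0.01)
E
```

```text
tcp [531.3 222.3 212.7] yaw -0.003 tilt [ 0.0052  0.0015 -1.    ] gap 16.9 F [ 0.8 -1.5  6.7] M [-0.46 -0.05  0.63] t 28.27
dr to vertical+yaw [-0.0015 -0.0052  0.007 ] j [-0.55  0.17  0.12  1.68 -0.02  1.29 -2.  ]
```

play_rows(
  increments=[
    {"xyz": [0,0,0],"dr": [0,0,0.06],"fingers": 12},
    {"xyz": [0,0,0],"dr": [0,0,0.06],"fingers": 12},
    {"xyz": [0,0,0],"dr": [0,0,0],"fingers": 12},
    {"xyz": [0,0,0],"dr": [0,0,0],"fingers": 12},
  ],
)

```text
t: 28.6
tcp_pos: [531.3, 222.3, 212.7]
orientation: [-0.001, 0.998, -0.059, 0.003]
wrist_force: [0.3, -2.0, 6.4]
finger_gap: 17.4
```

```bash
python3 - <<'E'
from h import *
to([]);corr(-0.13)
E
```

```text
tcp [531.3 222.3 212.7] yaw -0.119 tilt [ 0.0054  0.001  -1.    ] gap 17.4 F [ 0.3 -2.   6.4] M [-0.46 -0.11  1.19] t 28.6
dr to vertical+yaw [-0.0016 -0.0053  0.0111] j [-0.56  0.17  0.13  1.68 -0.02  1.29 -2.12]
```

play_rows(
  increments=[
    {"xyz": [0,0,0],"dr": [0,0,-0.05],"fingers": 30},
    {"xyz": [0,0,0],"dr": [0,0,0],"fingers": 50},
    {"xyz": [0,0,0],"dr": [0,0,0],"fingers": 60},
    {"xyz": [0,0,-5],"dr": [0,0,0],"fingers": 60},
    {"xyz": [0,0,-25],"dr": [0,0,0],"fingers": 60},
    {"xyz": [-10,0,-35],"dr": [0,0,0],"fingers": 60},
    {"xyz": [-25,0,-35],"dr": [0,0,0],"fingers": 60},
    {"xyz": [0,0,-10],"dr": [0,0,0],"fingers": 60},
    {"xyz": [0,0,0],"dr": [0,0,0],"fingers": 60},
    {"xyz": [0,0,0],"dr": [0,0,0],"fingers": 60},
  ],
)

```text
t: 29.43
tcp_pos: [496.2, 224.7, 320.2]
orientation: [-0.001, 0.999, -0.037, 0.002]
wrist_force: [-0.3, -0.1, -0.8]
finger_gap: 59.7
```

```bash
python3 - <<'E'
from h import *
m=r.camera_model("wrist");im=r.camera("wrist")[:,:,::-1];s=r.camera("scene")[:,:,::-1]
H=[loc(0,0,226)]+[loc(-k*38*np.sin(-1.558),k*38*np.cos(-1.558),226) for k in(1,-1)]+[loc(0,73,183),loc(0,-73,183)]
print("wrist",(proj(m,H)-[140,30]).round().tolist())
ms=r.camera_model("scene")
print("scene hub z226/233",((proj(ms,[loc(0,0,226),loc(0,0,233),loc(0,73,183),loc(0,-73,183)])-[240,170])*4).round().tolist())
a=im[30:330,140:540]; b=cv2.resize(s[170:295,240:340],None,fx=4,fy=4,interpolation=cv2.INTER_CUBIC)
b=b[:500]; a=cv2.copyMakeBorder(a,0,b.shape[0]-300,0,0,cv2.BORDER_CONSTANT)
cv2.imwrite("pics/fin.png",np.hstack([a,b])); to([])
E
```

```text
wrist [[175.0, 130.0], [149.0, 82.0], [199.0, 174.0], [102.0, 162.0], [253.0, 81.0]]
scene hub z226/233 [[139.0, 139.0], [139.0, 130.0], [91.0, 267.0], [190.0, 130.0]]
tcp [495.7 224.1 318. ] yaw -0.0752 tilt [-1.e-04 -5.e-04 -1.e+00] gap 60.3 F [-0.6  0.4 -0.5] M [-0.02  0.01 -0.02] t 29.53
```

View pics/fin.png

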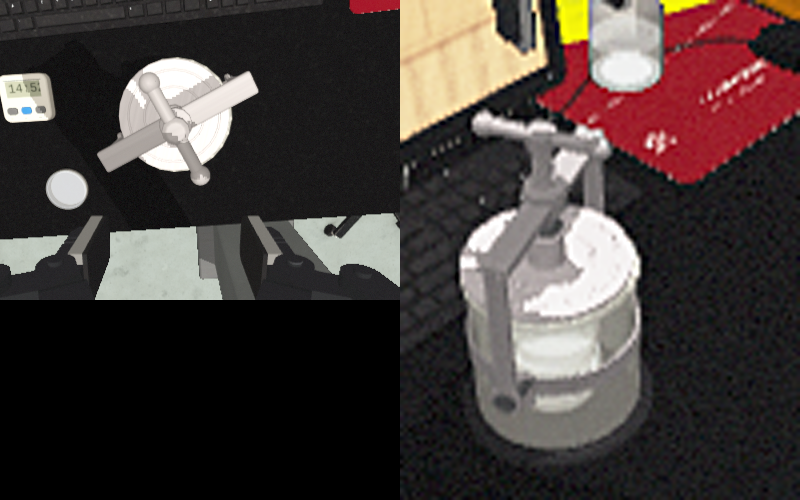

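The final view has the handle balls at (149,82) and (200,176). The prediction for the tight stop is (149,82) and (199,174). The bar is upright and the foot is on the boss. Handing in.

```bash
python3 -c "
from cell import r
print(r.hand_in())"
```

```text
the job is handed in; nothing more can be done
None
```

The jar is closed and handed in at about 29.5 s of the 72 s. The lid is on the rim, the bail is upright at its end stop, and the clamp screw is turned clockwise until tight.

**Last checks:**
- **Lid:** it was still gripped when it took 5.7 N upward on the rim. The view after release shows it flat and centred.
- **Bail:** pushing further gave a steady rise to 23 N with little movement, so it is against its stop. The bar ends match the upright position in the images.
- **Screw:** the torque rose to 1.2 N m at the end. The handle balls lie within about 2 px of where a screw at 5.3 rad puts them, and the foot is on the boss.
- **Dish and timer:** both are visible and look unmoved in the last picture. The tube was not in that view, but the arm did not work near it after the lid was lifted.

**Not smooth:**
- A tool turn ran into the last joint's limit, so I turned the other way.
- On the first push, the fingertip rode up on the handle hub with an upward force of about 37 N. The bail slipped back slightly; I backed off, lowered the fingertip and pushed again cleanly.
- At the stop, the pads slid about 0.5 rad round the hub before bearing on the handle.

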